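# Fetch the nail tools from behind the bowl and jar and lay out the hand-care tray

### The arm

A 6-joint arm with a two-finger parallel gripper is mounted at the origin on the work surface. World frame = base frame: x ahead of the robot, y to its left, z up, the work surface at z = 0. Lengths are in mm, angles in rad, forces in N, time in s.
With the tool pointing down it reaches from about 225 to 875 mm from the base axis. Payload 3.4 kg.
Tool frame: the origin (TCP) lies midway between the tips of the shut fingers; the grasp point (between the pads) lies 19 mm behind it (hold_point_z is the distance from the TCP to the grasp point, in mm); y points along the fingers, z is the direction in which the jaws open and shut, and the axes are right-handed (so a half turn about y gives the same grasp; the last joint's range is limited). The gripper opens to 85 mm and grips with 20 to 120 N. Pads are 22 mm wide; open, the fingers measure 114 mm over their backs; the gripper's body (76 mm by 85 mm) begins 54 mm behind the grasp point. The pads swing forward as they close: fully open they stand 13 mm farther back than shut.
Start: joints at [-1.255, 0.276, 1.505, -0, 1.361, -0.121], TCP at [243.253, -521.048, 231.328] pointing down, gripper open.
Joint ranges: [-2.89, 2.89], [-0.75, 2.08], [0.22, 2.7], [-1.18, 4.32], [0.11, 2.71], [-2.7, 2.7]. Speed limits (rad/s): [2.57, 2.57, 3.14, 3.14, 3.14, 3.14].

### API

Orientations are given as a rotation vector (axis times angle).
In Python, from cell import observe, camera, camera_info, close_job, hold_point_z gives the robot as it stands.
- The arm moves only by the shell command python3 -m inch 'ROWS' [FORCE]. ROWS is a JSON object of lists of equal length, an entry for each row: "grip": the closure, from 0 (fully open) to 1 (shut); "offset": the shift along the world's x, y, z in units of 30 mm (1.0 is 30 mm), a list of three; "turn": the turn about the world's z in units of 6 degrees (1.0 is 6 degrees). A call has 1 to 20 rows; each row is the pose to reach, as a shift and turn from the pose commanded when the call began; what a row does not reach only later rows make up. A row lasts 1/8 s, in which the tool goes at most 62.5 mm and 10.7 degrees, less where a joint would pass 70% of its speed; a pose out of reach is approached as far as the arm can. A call with a gripper value outside its range is refused whole. The fingers move at their own pace and stop on an object; FORCE is the grip in N (left out, the last holds). Time passes only in rows, so rows that repeat a pose let the fingers close. It gives the time, the measured TCP pose, the force and the opening at its end, in the units of the state.
- observe(): the state, without advancing time (a new reading comes with each control period).
- camera(name): name is "side" or "top"; returns (picture, depth): 400x640x3 uint8, blue, green, red; 400x640 float32, mm along the optical axis (not along the pixel's ray), 0 where there is no reading.
- camera_info(name): a dict with "fx", "fy", "cx", "cy" (pixels), "R" (3x3) and "t" (3): a world point X has camera coordinates R X + t. Camera axes: x right, y down, z forward; pixel columns grow to the right and rows downward; lengths in mm; the calibration is good to about 2 mm. A picture is of the moment at which its call begins. camera_info takes no time and is no camera call.
- close_job(): hands the job in, once; it reports no verdict.
The state is a dict: "clock": time; "qpos": joint angles; "joint_velocities": joint speeds; "effort": joint torques, N m; "position": TCP position; "ee_rot": TCP orientation; "force": force on the tool from outside, world axes, zero at the start; "moment": the same for the moment, N m; "opening": opening from 0.0 (shut) to 1.0 (fully open).
Only numpy, scipy, OpenCV 4.12 (cv2) and the standard library are available. Lean on these libraries where they do the work, as an engineer would, in place of code of your own. Each camera call takes 0.05 s, during which the arm holds its last target.

### The job

The nail clipper and nail file lie at the back of the beech shelf behind the ceramic bowl and the cream jar: first stand the bowl and the jar both in the plain side tray, then lay the two tools flat across the middle of their bays in the ribbed hand-care tray, in order of use: clipper in the end bay, file in the middle bay, next to the nail brush that already lies in the last. When both tools are in, put the bowl back upright on the middle of its round coaster and the jar on the middle of its square one. Set bowl and jar down gently without dropping them, and leave the comb and the brush where they lie.

Things in the scene. Friction and masses are not known exactly. Their poses are not given: they have to be found in the camera images.
- bowl: Small white ceramic bowl, 66 mm across over its upright upper wall (from 24 to 48 mm height), 48 mm tall, tapering to a foot 44 mm across, wall 5 mm, about 0.16 kg. Starts on the round coaster. Origin: centre of the underside, z up; grasp it from above across its whole upper wall.
- jar: Hand-cream jar of amber glass with a white ribbed screw cap, a cylinder 56 mm in diameter and 85 mm tall, about 0.2 kg. Starts on the square coaster. Origin: centre of the underside, z up.
- clipper: Steel nail clipper lying flat, 80 mm long (its x axis), 16 mm wide (its y axis), 10 mm thick, 45 g. Starts on the shelf board at the back (robot's far side), lying along the board, behind the bowl or behind the jar. Origin: centre of the underside, z up.
- file: Nail file, a dark grey emery board with a pale core and round ends, 120 mm long (x axis), 18 mm wide (y axis), 6 mm thick, 18 g, lying flat. Starts on the shelf board at the back like the clipper, behind the other vessel. Origin: centre of the underside, z up.
- round_coaster: Round cork coaster, 80 mm in diameter, 4 mm thick, fixed near the front edge of the shelf board: the bowl's home. Origin: centre of the underside, on the board. The board (pale beech, 150 mm deep, 420 mm long, no rims) has its top 150 mm above the worktop; key ring and shoehorn hang below it, up to 20 mm beyond its front edge.
- square_coaster: Square cork coaster, 74 mm by 74 mm, 4 mm thick, fixed near the front edge of the shelf board: the jar's home. Its x axis points across the board to the back, its y axis along the board; its centre, like the round one's, lies 32 mm in front of the board's middle line. Origin: centre of the underside, on the board.
- side_tray: Plain dark wooden tray with a cork-lined floor and no ribs, fixed on the worktop left or right of the shelf: the side area. Outside 250 mm (x axis) by 160 mm (y axis), walls 5 mm thick and 18 mm tall, floor top 5 mm above the worktop. Origin: centre of the underside.
- kit_tray: Pale beech hand-care tray, fixed beside the shelf, sized like the side tray (250 mm along x, 160 mm along y, floor at 5 mm, walls 18 mm). Two ribs across it, 4 mm thick, 5 mm above the floor, make three bays in a row, centred at x = -80 (nearest the robot), 0 and +80 mm, each 74 mm by 150 mm; tools lie along y. The brush is in the +80 mm bay. Origin: centre of the underside, x away from the robot.
- brush: Wooden nail brush with white bristles, 85 mm long (x axis), 30 mm wide, 24 mm tall, lying bristles down in the end bay of the hand-care tray. It stays there. Origin: centre of the underside.
- comb: Dark wooden comb, 110 mm long (x axis), 26 mm wide, 6 mm thick, lying flat across the shelf board near one end; a round steel shoe-polish tin (57 mm across, 24 mm tall) stands near the other end. Both stay there. Origin: centre of the underside.
Not all that is in view belongs to the job. Leave any green or red look-alike of the bowl alone.

How it is judged (in metres and radians):
On the way, in this order (a step that is already met when the one before it is completed fails the run):
1. the bowl and the jar both stand released and upright in the side tray (x of bowl in the frame of side_tray between -0.097 and 0.097 m and y of bowl in the frame of side_tray between -0.052 and 0.052 m and z of each of bowl, jar in the frame of side_tray below 0.012 m and angle between each of bowl, jar's own z axis and vertical below 0.12 rad and linear speed of each of bowl, jar below 0.03 m/s and contact force between the fingers and bowl below 0.05 N and x of jar in the frame of side_tray between -0.097 and 0.097 m and y of jar in the frame of side_tray between -0.052 and 0.052 m and contact force between the fingers and jar below 0.05 N), for 0.2 s.
2. the clipper lies in the end bay and the file in the middle bay of the hand-care tray, released, while the bowl and jar still stand in the side tray (all of step 1 and x of clipper in the frame of kit_tray between -0.1 and -0.06 m and y of clipper in the frame of kit_tray between -0.03 and 0.03 m and z of each of clipper, file in the frame of kit_tray below 0.01 m and angle between each of clipper, file's own z axis and vertical below 0.15 rad and angle between the x axis of each of clipper, file and the y axis of kit_tray, either way round below 0.3 rad and linear speed of each of clipper, file below 0.03 m/s and contact force between the fingers and clipper below 0.05 N and x of file in the frame of kit_tray between -0.02 and 0.02 m and y of file in the frame of kit_tray between -0.03 and 0.03 m and contact force between the fingers and file below 0.05 N), for 0.2 s.
At the end, for the whole second after the job is handed in: Bowl and jar upright within 12 mm of their coasters' centres; clipper (end bay) and file (middle bay) flat, within 20 mm along the tray and 30 mm across it of the bay's centre and 0.3 rad of straight across; brush and comb moved less than 20 mm; all released, at rest (horizontal distance between bowl and round_coaster below 0.012 m and angle between each of bowl, jar's own z axis and vertical below 0.1 rad and z of bowl in the frame of round_coaster between 0.001 and 0.007 m and linear speed of each of bowl, jar, clipper, file below 0.03 m/s and contact force between the fingers and bowl below 0.05 N and horizontal distance between jar and square_coaster below 0.012 m and z of jar in the frame of square_coaster between 0.001 and 0.007 m and contact force between the fingers and jar below 0.05 N and x of clipper in the frame of kit_tray between -0.1 and -0.06 m and y of clipper in the frame of kit_tray between -0.03 and 0.03 m and z of each of clipper, file in the frame of kit_tray below 0.01 m and angle between each of clipper, file's own z axis and vertical below 0.15 rad and angle between the x axis of each of clipper, file and the y axis of kit_tray, either way round below 0.3 rad and contact force between the fingers and clipper below 0.05 N and x of file in the frame of kit_tray between -0.02 and 0.02 m and y of file in the frame of kit_tray between -0.03 and 0.03 m and contact force between the fingers and file below 0.05 N and distance of each of brush, comb from where it was at the start of the episode below 0.02 m); the robot touches nothing.
It fails at once if the bowl is dropped (falls free of the gripper, faster than 0.6 m/s) (linear speed of bowl above 0.6 m/s and contact force between the fingers and bowl below 0.02 N).
It fails at once if the jar is dropped (falls free of the gripper, faster than 0.6 m/s) (linear speed of jar above 0.6 m/s and contact force between the fingers and jar below 0.02 N).
It fails at once if the comb is shifted by more than 20 mm (distance of comb from where it was at the start of the episode above 0.02 m).
It fails at once if the nail brush is shifted by more than 20 mm (distance of brush from where it was at the start of the episode above 0.02 m).
It also fails if it takes over 141 s, if anything falls off the work surface, if the arm or the gripper's body presses on something with over 40 N, if the wrist force passes 120 N, or if a joint passes its speed limit or range.

## Working session

There is one attempt and no reset: what is moved stays moved. The work goes in short steps, Python scripts to look and compute and a shell command to move; the robot and the scene stay as the last step left them, time stands still between calls to the robot, and variables do not carry over. Pictures are saved under pics/ and viewed, and the job is handed in when it is done.

```bash
ls; mkdir -p pics; python3 - <<'E'
from cell import *
import cv2,numpy as np
print(observe()); print(hold_point_z)
for n in("top","side"):
    p,d=camera(n); cv2.imwrite(f"pics/{n}0.png",p); np.save(f"pics/{n}0.npy",d)
    print(n,camera_info(n))
E
```

```text
pics
{'clock': 0.0, 'qpos': array([-1.25502844e+00,  2.76608586e-01,  1.50613132e+00, -1.52526676e-05,
        1.36069998e+00, -1.21008135e-01]), 'joint_velocities': array([ 1.78242763e-03, -2.86860452e-06,  9.49355920e-04, -8.58691758e-04,
       -1.60959373e-03, -4.89598143e-04]), 'effort': array([ 2.48305652e-03, -4.16762424e+01, -2.45806593e+01,  4.11871060e-04,
        1.09906518e-02, -1.19334260e-05]), 'position': array([ 243.05770101, -520.52087368,  230.43268669]), 'ee_rot': array([-0.43956667,  1.98163685, -1.97791146]), 'force': array([-0.70417362, -0.61291978,  0.09072281]), 'moment': array([-0.02156688,  0.05498523, -0.01570096]), 'opening': 0.998891945690002}
18.700000000000003
top {'fx': 361.4163293347976, 'fy': 361.4163293347976, 'cx': 321.3129756442434, 'cy': 204.57084009673136, 'R': array([[-0.00950226, -0.99942516,  0.03254325],
       [-0.99231004,  0.00540803, -0.12365894],
       [ 0.12341186, -0.03346803, -0.99179101]]), 't': array([ -4.05781476, 549.62215418, 824.16171786])}
side {'fx': 434.0767719478278, 'fy': 434.0767719478278, 'cx': 318.36444763920684, 'cy': 198.58802297966815, 'R': array([[-9.59925247e-01, -2.80255434e-01, -6.41935761e-04],
       [-1.76504156e-01,  6.06334490e-01, -7.75373954e-01],
       [ 2.17691992e-01, -7.44187730e-01, -6.31502034e-01]]), 't': array([506.2762661 , 166.54345215, 976.63843693])}
```

View pics/top0.png

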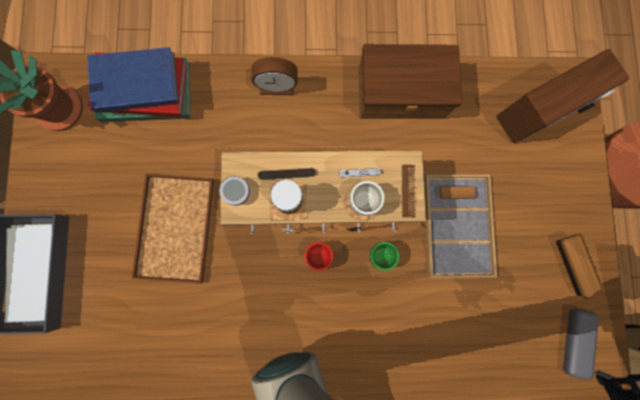

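View pics/side0.png

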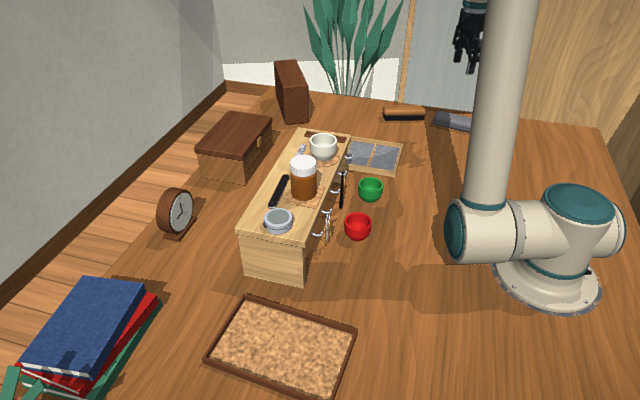

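The top view shows the white bowl at (367,197) and the jar's white cap at (287,195). The file is at (287,174), behind the jar, and the clipper is at (360,173), behind the bowl. The comb is at (408,190), the tin at (235,190), the side tray at (173,228), and the kit tray at (462,226) with the brush at (459,192).

Look-alikes for the bowl are red (319,256), green (385,256) and the grey tin (235,190). For the file there's the comb (408,190). I'll check the choice in an enlarged crop.

```bash
cat > h.py <<'E'
from cell import *
import cv2,numpy as np
def pix2plane(n,u,v,z):
    c=camera_info(n);R=np.array(c["R"]);t=np.array(c["t"])
    o=-R.T@t; d=R.T@np.array([(u-c["cx"])/c["fx"],(v-c["cy"])/c["fy"],1])
    return o+d*(z-o[2])/d[2]
def proj(n,X):
    c=camera_info(n);q=np.array(c["R"])@np.array(X,float)+c["t"]
    return np.array([c["fx"]*q[0]/q[2]+c["cx"],c["fy"]*q[1]/q[2]+c["cy"]])
def cloud(n,d):
    c=camera_info(n);v,u=np.mgrid[:400,:640]
    P=np.stack([(u-c["cx"])/c["fx"]*d,(v-c["cy"])/c["fy"]*d,d],-1)
    W=(P-np.array(c["t"]))@np.array(c["R"]); W[d<=0]=np.nan
    return W
def crop(p,x0,y0,x1,y1,s,name):
    cv2.imwrite(name,cv2.resize(p[y0:y1,x0:x1],None,fx=s,fy=s,interpolation=cv2.INTER_CUBIC))
E
python3 - <<'E'
from h import *
p=cv2.imread("pics/top0.png")
crop(p,215,145,415,235,4,"pics/c1.png")
crop(p,415,165,505,285,5,"pics/c2.png")
crop(p,125,165,225,290,4,"pics/c3.png")
W=cloud("top",np.load("pics/top0.npy"))
for u,v in [(367,197),(287,195),(287,174),(360,173),(408,190),(235,190),(340,215),(459,192),(460,225),(173,228),(319,256),(385,256),(350,180)]: print(u,v,W[v,u].round(1))
E
```

```text
367 197 [548.8 -97.1 160.9]
287 195 [541.8  60.5 239.2]
287 174 [597.7  65.7 157.1]
360 173 [598.5 -83.8 161.7]
408 190 [ 564.2 -184.   153.2]
235 190 [561.7 166.6 177. ]
340 215 [513.5 -42.4 149.6]
459 192 [ 578.9 -342.6   30.9]
460 225 [ 500.4 -351.1    5.7]
173 228 [498.3 347.4   7.1]
319 256 [428.2  -2.3   8.3]
385 256 [ 426.6 -162.5    5.7]
350 180 [586.4 -64.4 149.3]
```

View pics/c1.png

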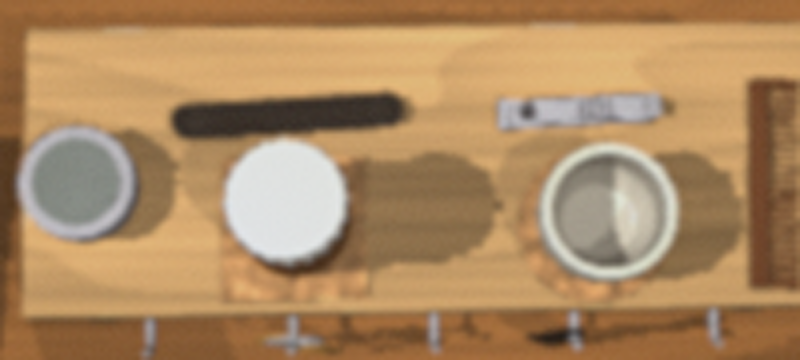

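View pics/c2.png

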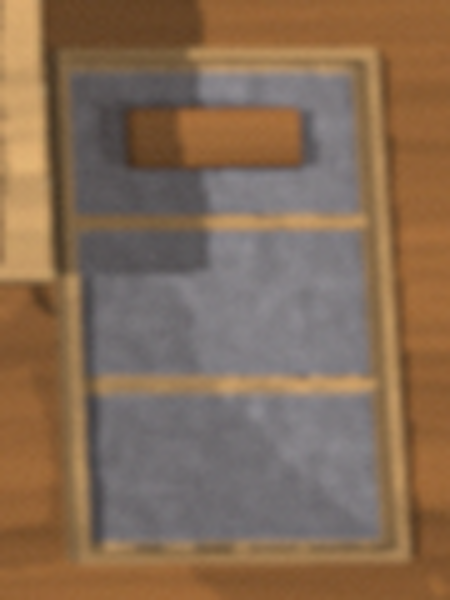

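View pics/c3.png

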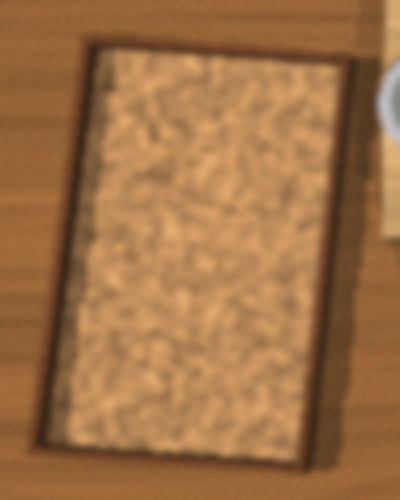

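The crop confirms the white bowl, the jar, the dark file and the steel clipper; the comb is at the right edge. Next I'll compute the poses.

```bash
python3 - <<'E'
from h import *
def P(x,y,s,x0,y0,z): return pix2plane("top",(x+.5)/s-.5+x0,(y+.5)/s-.5+y0,z)[:2]
A=lambda x,y,z:P(x,y,4,215,145,z)
for nm,a in dict(jar=(287,202,239),bowl=(609,212,202),file1=(172,122,156),file2=(405,106,156),clip1=(498,114,158),clip2=(663,107,158),bFL=(25,316,150),bBL=(27,30,150),bF5=(790,307,150),bB5=(790,22,150),combT=(748,80,156),combB=(750,287,156),tin=(77,183,174),rcl=(519,212,154),sqFL=(225,300,154),sqFR=(367,297,154)).items(): print(nm,A(*a).round(1))
print("kit");K=lambda x,y,z:P(x,y,5,415,165,z)
for x,y,z in [(57,52,18),(380,50,18),(410,560,18),(78,563,18),(76,224,10),(366,220,10),(94,386,10),(377,384,10),(215,137,29)]: print(K(x,y,z).round(1))
print("side");S=lambda x,y,z:P(x,y,4,125,165,z)
q=[S(*a) for a in [(87,40,18),(350,57,18),(308,468,18),(35,450,18)]]
print(np.round(q,1),np.mean(q,0))
for n in("top","side"):
    W=cloud(n,np.load(f"pics/{n}0.npy"));x,y,z=W[...,0],W[...,1],W[...,2]
    def st(nm,m): 
        Q=W[m];lo,hi=np.nanpercentile(Q,[1,99],axis=0);print(n,nm,m.sum(),np.nanmean(Q,0).round(1),lo.round(1),hi.round(1))
    box=lambda a,b,c,d,e,f:(x>a)&(x<b)&(y>c)&(y<d)&(z>e)&(z<f)
    st("jar top",box(490,610,20,100,230,250))
    st("bowl rim",box(490,610,-140,-40,192,212))
    st("file",box(575,625,-10,130,153.5,160)); st("clip",box(575,625,-130,-30,154,170))
    st("brush",box(540,620,-420,-260,20,40))
E
```

```text
jar [541.6  61.6]
bowl [541.7 -90.1]
file1 [595.8 125.6]
file2 [603.8   6.5]
clip1 [599.1 -41.2]
clip2 [ 602.6 -126.6]
bFL [497.5 199.1]
bBL [645.7 201.7]
bF5 [ 499.3 -190.8]
bB5 [ 649.8 -197. ]
combT [ 617.2 -171.9]
combB [ 509.2 -168.9]
tin [561.4 169.4]
rcl [548.8 -51.6]
sqFL [504.6  98.1]
sqFR [505.6  26.5]
kit
[ 623.7 -268. ]
[ 624.3 -430.2]
[ 375.2 -427.7]
[ 375.7 -266.8]
[ 539.1 -276.2]
[ 540.3 -421.4]
[ 459.7 -281.3]
[ 459.5 -421.4]
[ 579.2 -340. ]
side
[[626.5 411.8]
 [615.6 254.8]
 [372.  272.4]
 [384.2 429.6]] [499.57516077 342.14605783]
top jar top 732 [542.4  61.9 239.5] [516.5  35.9 234.4] [569.   87.5 242.5]
top bowl rim 310 [542.7 -90.6 201.3] [ 510.2 -121.7  193. ] [574.1 -58.2 205.2]
top file 537 [598.5  66.1 156.5] [575.3   8.3 153.6] [612.3 124.6 159.2]
top clip 267 [601.  -83.6 159.6] [ 593.4 -123.9  154.3] [609.6 -43.  163.7]
top brush 454 [ 578.9 -338.3   28.6] [ 564.6 -381.2   20.2] [ 594.8 -270.    33. ]
side jar top 398 [540.9  66.9 237.9] [515.8  38.2 230.5] [568.1  89.2 240.9]
side bowl rim 254 [541.6 -88.9 198.4] [ 510.7 -122.   192.4] [572.5 -57.8 203.8]
side file 287 [598.1  69.5 156.1] [575.7   8.7 153.8] [609.8 124.2 158.2]
side clip 67 [600.2 -97.4 159.8] [ 579.  -123.7  154.1] [607.6 -71.4 163.4]
  return np.nanmean(a, axis, out=out, keepdims=keepdims)
Traceback (most recent call last):
ValueError: too many values to unpack (expected 2)
```

```bash
python3 - <<'E'
from h import *
from scipy.spatial.transform import Rotation as Ro
s=observe();M=Ro.from_rotvec(s["ee_rot"]).as_matrix();print(M.round(3));z=M[:,2];a=np.degrees(np.arctan2(z[1],z[0]));print("jaw angle",a)
T=np.array([541.8,61.8,300.]);c=np.array([243.253,-521.048,231.328]);print((T-c)/30,(90-a)/6,(-90-a)/6)
W=cloud("top",np.load("pics/top0.npy"))
print(W[50:110,365:460,2].max(),W[50:110,365:460,0].min())
E
```

```text
[[-0.906 -0.     0.423]
 [-0.423  0.002 -0.906]
 [-0.    -1.    -0.002]]
jaw angle -64.97287384176082
[ 9.95156667 19.42826667  2.28906667] 25.828812306960135 -4.171187693039864
nan nan
```

```bash
python3 -m inch '{"grip":[0,0,0,0,0,0,0,0,0,0,0,0,0,0,0],"offset":[[0,0,1.3],[0,0,2.3],[0.9,1.8,2.3],[1.8,3.6,2.3],[2.7,5.4,2.3],[3.6,7.2,2.3],[4.6,9,2.3],[5.5,10.8,2.3],[6.4,12.6,2.3],[7.4,14.4,2.3],[8.3,16.2,2.3],[9.2,18,2.3],[9.96,19.43,2.3],[9.96,19.43,2.3],[9.96,19.43,2.3]],"turn":[0,0,-0.5,-1,-1.5,-2,-2.5,-3,-3.5,-4,-4.17,-4.17,-4.17,-4.17,-4.17]}'
python3 - <<'E'
from h import *
for n in("top","side"):
    p,d=camera(n); cv2.imwrite(f"pics/{n}1.png",p); np.save(f"pics/{n}1.npy",d)
crop(cv2.imread("pics/side1.png"),180,50,420,250,3,"pics/s1.png")
E
```

```text
clock: 1.98
position: [541.5, 61.5, 299.8]
ee_rot: [0.003, -2.22, 2.222]
force: [0.3, -1.1, -1.1]
opening: 0.999
```

View pics/s1.png

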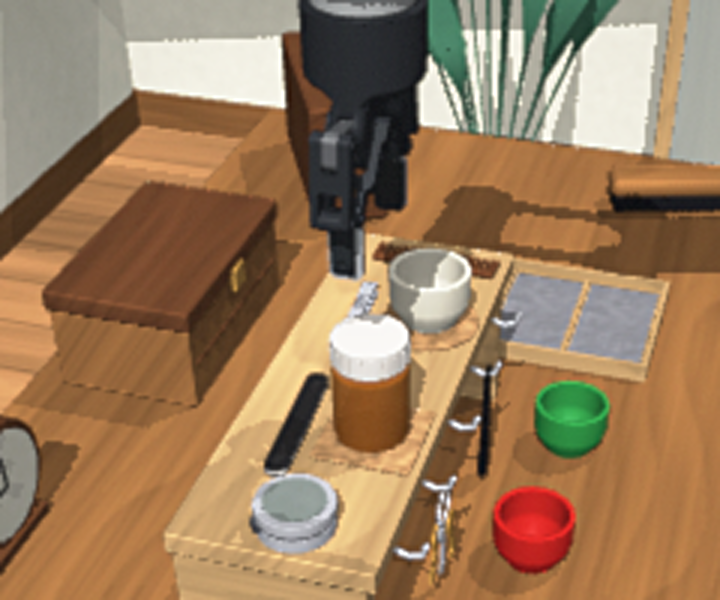

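The gripper is over the jar with the jaws along y. I'll lower it and close.

```bash
python3 -m inch '{"grip":[0,0,0,0,0,0,0,0.3,0.5,0.7,0.7,0.7,0.7,0.7],"offset":[[0,0,-0.8],[0,0,-1.6],[0,0,-2.4],[0,0,-3.2],[0,0,-3.7],[0,0,-4],[0,0,-4],[0,0,-4],[0,0,-4],[0,0,-4],[0,0,-4],[0,0,-4],[0,0,-4],[0,0,-4]],"turn":[0,0,0,0,0,0,0,0,0,0,0,0,0,0]}' 40
python3 - <<'E'
from h import *
print(observe()["force"],observe()["opening"])
p,d=camera("side"); cv2.imwrite(f"pics/side2.png",p)
crop(p,180,50,420,250,3,"pics/s2.png")
E
```

```text
clock: 3.82
position: [542.9, 61.3, 181.6]
ee_rot: [0.002, 2.219, -2.221]
force: [0.1, -2.3, 4.9]
opening: 0.644
[ 0.08971222 -2.28030641  4.89563596] 0.6442301828867311
```

View pics/s2.png

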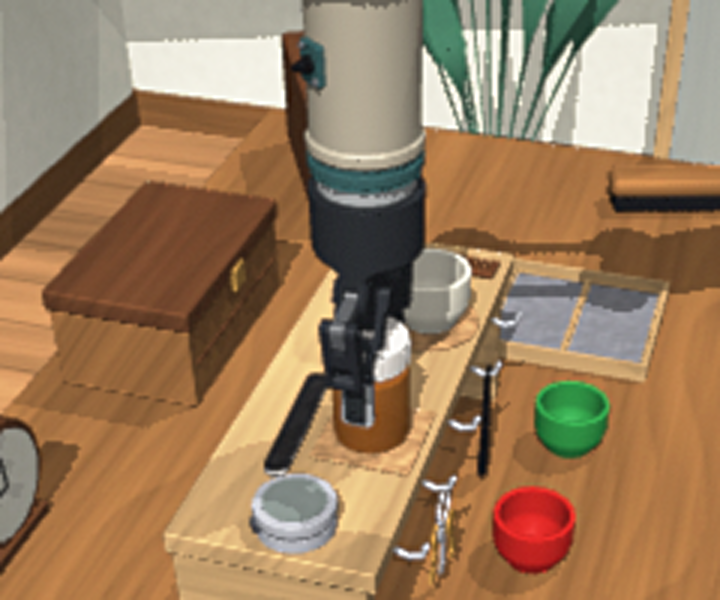

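The jar is gripped: opening 0.644 is about 55 mm, against 56 mm expected. I'll lift it and carry it to the side tray.

```bash
python3 -m inch '{"grip":[0.7,0.7,0.7,0.7,0.7,0.7,0.7,0.7,0.7,0.7,0.7,0.7,0.7,0.7,0.7,0.7,0.7,0.7,0.7],"offset":[[0,0,0.3],[0,0,0.8],[0,0,1.4],[0,0,2],[0,0,2.5],[-0.1,0.4,2.5],[-0.4,1.2,2.5],[-0.7,2.2,2.5],[-1.05,3.2,2.5],[-1.4,4.2,2.5],[-1.7,5.2,2.5],[-2,6.2,2.5],[-2.35,7.2,2.5],[-2.65,8.1,2.5],[-2.9,8.8,2.5],[-3,9.2,2.5],[-3.08,9.4,2.5],[-3.08,9.46,2.5],[-3.08,9.46,2.5]],"turn":[0,0,0,0,0,0,0,0,0,0,0,0,0,0,0,0,0,0,0]}' 40
python3 - <<'E'
from h import *
for n in("top","side"):
    p,d=camera(n); cv2.imwrite(f"pics/{n}3.png",p); np.save(f"pics/{n}3.npy",d)
print(observe()["force"])
crop(cv2.imread("pics/side3.png"),180,150,440,400,3,"pics/s3.png")
crop(cv2.imread("pics/top3.png"),215,145,415,235,4,"pics/t3.png")
E
```

```text
clock: 6.25
position: [449.9, 345.2, 255.3]
ee_rot: [-0.001, -2.221, 2.222]
force: [-1.0, -0.6, -2.5]
opening: 0.646
[ 0.26600909 -0.07158457 -1.97808633]
```

View pics/side3.png

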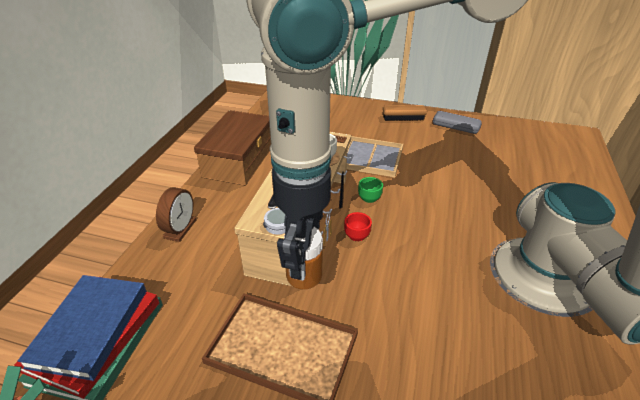

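View pics/t3.png

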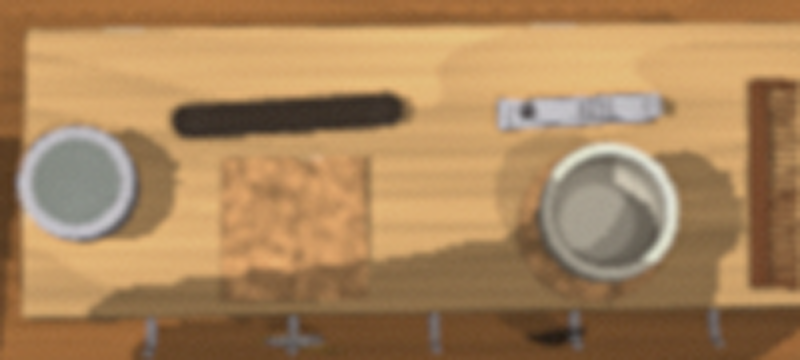

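The jar hangs upright near (303,262), above the tray. I'll lower it slowly.

```bash
python3 -m inch '{"grip":[0.7,0.7,0.7,0.7,0.7,0.7,0.7,0.7,0.7,0.7,0.7,0.7,0.7],"offset":[[0,0,-0.5],[0,0,-1.3],[0,0,-2.2],[0,0,-3.2],[0,0,-4.2],[0,0,-5.2],[0,0,-6],[0,0,-6.6],[0,0,-7],[0,0,-7.2],[0,0,-7.3],[0,0,-7.37],[0,0,-7.37]],"turn":[0,0,0,0,0,0,0,0,0,0,0,0,0]}' 40
python3 - <<'E'
from h import *
p,d=camera("side"); cv2.imwrite(f"pics/side4.png",p)
crop(p,180,200,400,400,3,"pics/s4.png")
def P(x,y,s,x0,y0,z): return pix2plane("top",(x+.5)/s-.5+x0,(y+.5)/s-.5+y0,z)[:2]
q=[P(x,y,4,215,145,154) for x,y in [(220,155),(368,155),(370,297),(223,299)]];print(q,np.mean(q,0))
E
```

```text
clock: 7.98
position: [449.9, 345.8, 34.6]
ee_rot: [0.001, 2.221, -2.221]
force: [-0.2, 0.3, -2.8]
opening: 0.645
[array([578.94673091, 101.2683227 ]), array([578.68216868,  25.62407371]), array([505.59130344,  24.9385075 ]), array([505.07904508,  99.15958074])] [542.07481203  62.74762116]
```

View pics/s4.png

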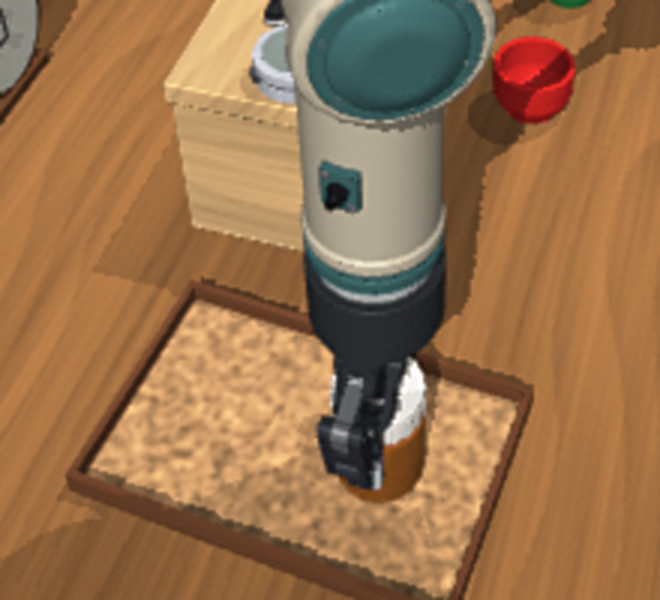

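```bash
python3 -m inch '{"grip":[0.7,0.7,0.7,0.7],"offset":[[0,0,-0.03],[0,0,-0.06],[0,0,-0.09],[0,0,-0.09]],"turn":[0,0,0,0]}' 40; python3 -m inch '{"grip":[0.7,0.7],"offset":[[0,0,-0.03],[0,0,-0.03]],"turn":[0,0]}' 40
```

```text
clock: 8.52
position: [449.9, 345.7, 32.5]
ee_rot: [0.001, 2.221, -2.221]
force: [-2.1, -1.1, 6.1]
opening: 0.645
clock: 8.78
position: [449.9, 345.7, 32.5]
ee_rot: [0.001, 2.221, -2.22]
force: [-2.0, -1.6, 8.6]
opening: 0.64
```

Contact is confirmed at fz +8.6 N. I'll release and rise.

```bash
python3 -m inch '{"grip":[0.3,0.2,0.1,0,0,0,0,0,0,0,0,0,0,0],"offset":[[0,0,0],[0,0,0],[0,0,0],[0,0,0],[0,0,0],[0,0,0.5],[0,0,1.5],[0,0,3],[0,0,4.5],[0,0,6],[0,0,7.5],[0,0,8.8],[0,0,8.8],[0,0,8.8]],"turn":[0,0,0,0,0,0,0,0,0,0,0,0,0,0]}' 40
python3 - <<'E'
from h import *
p,d=camera("side"); cv2.imwrite(f"pics/side5.png",p)
crop(p,180,200,400,400,3,"pics/s5.png")
c=np.array([449.65,345.65,30.6+264]);print((np.array([542,-90.3,290])-c)/30)
E
```

```text
clock: 10.52
position: [449.1, 345.4, 294.7]
ee_rot: [0.0, -2.221, 2.222]
force: [-0.6, -0.2, -0.7]
opening: 1.002
[  3.07833333 -14.53166667  -0.15333333]
```

View pics/s5.png

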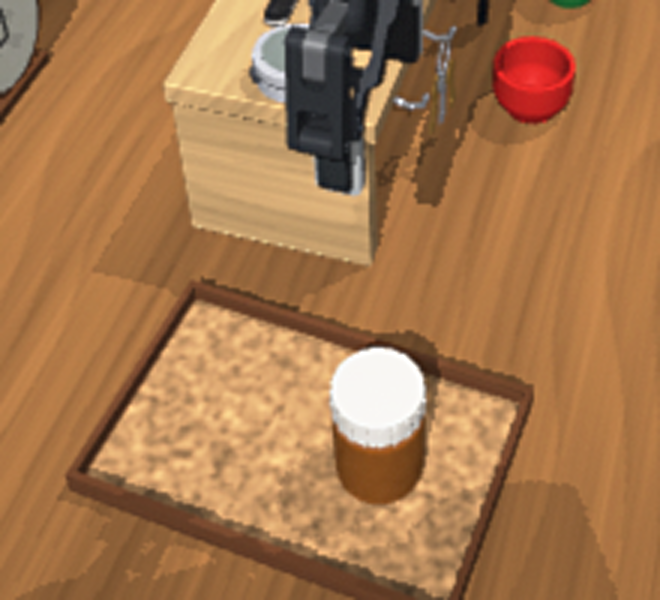

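The jar stands upright in the tray at crop (378,425). Next is the bowl.

```bash
python3 -m inch '{"grip":[0,0,0,0,0,0,0,0,0,0,0,0,0],"offset":[[0.4,-1.9,-0.1],[0.8,-3.8,-0.15],[1.2,-5.7,-0.15],[1.6,-7.6,-0.15],[2,-9.5,-0.15],[2.4,-11.4,-0.15],[2.8,-13,-0.15],[3,-14.2,-0.15],[3.08,-14.53,-0.15],[3.08,-14.53,-1],[3.08,-14.53,-1.5],[3.08,-14.53,-1.5],[3.08,-14.53,-1.5]],"turn":[0,0,0,0,0,0,0,0,0,0,0,0,0]}' 40
python3 - <<'E'
from h import *
for n in("top","side"):
    p,d=camera(n); cv2.imwrite(f"pics/{n}6.png",p); np.save(f"pics/{n}6.npy",d)
crop(cv2.imread("pics/side6.png"),220,50,420,200,4,"pics/s6.png")
E
```

```text
clock: 12.2
position: [542.4, -89.7, 250.1]
ee_rot: [-0.0, 2.22, -2.221]
force: [0.3, 0.4, 0.5]
opening: 0.999
```

View pics/s6.png

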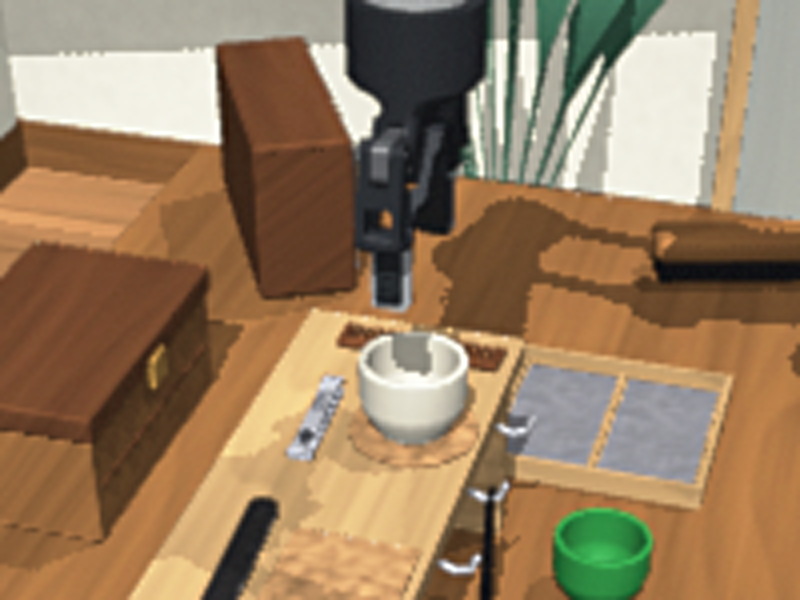

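Alignment looks good, with the bowl at crop (412,390) under the jaws. I'll lower and close on it.

```bash
python3 -m inch '{"grip":[0,0,0,0,0,0,0.15,0.3,0.5,0.6,0.6,0.6,0.6],"offset":[[0,0,-0.7],[0,0,-1.4],[0,0,-2],[0,0,-2.5],[0,0,-2.72],[0,0,-2.72],[0,0,-2.72],[0,0,-2.72],[0,0,-2.72],[0,0,-2.72],[0,0,-2.72],[0,0,-2.72],[0,0,-2.72]],"turn":[0,0,0,0,0,0,0,0,0,0,0,0,0]}' 40
python3 - <<'E'
from h import *
p,d=camera("side"); cv2.imwrite(f"pics/side7.png",p)
crop(p,220,50,420,200,4,"pics/s7.png")
E
```

```text
clock: 13.92
position: [542.9, -90.6, 169.3]
ee_rot: [0.003, 2.219, -2.221]
force: [-0.4, -0.7, 6.4]
opening: 0.764
```

View pics/s7.png

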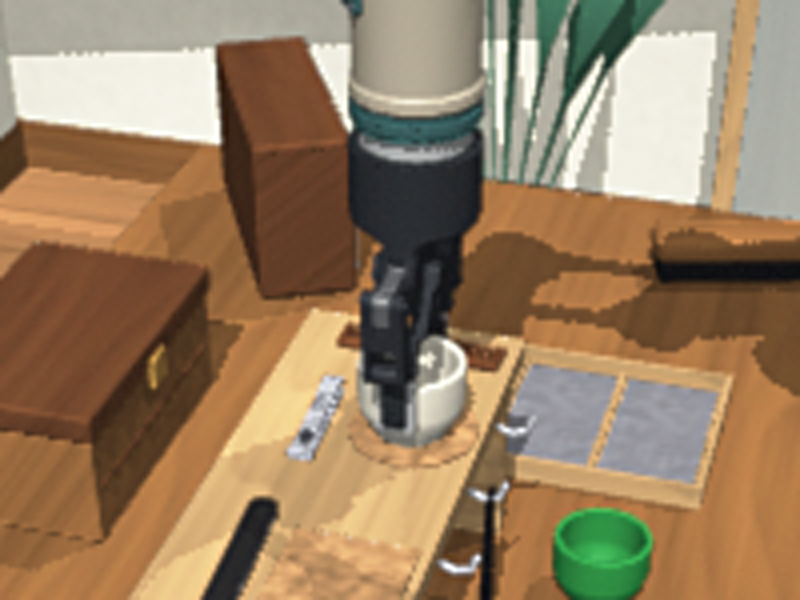

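Gripped: 0.764 is about 65 mm, against 66 mm expected. I'll carry it to the tray.

```bash
python3 -m inch '{"grip":[0.6,0.6,0.6,0.6,0.6,0.6,0.6,0.6,0.6,0.6,0.6,0.6,0.6,0.6,0.6,0.6,0.6,0.6,0.6,0.6],"offset":[[0,0,0.3],[0,0,0.8],[0,0,1.4],[0,0,1.9],[0,0.3,2],[0,1,2],[0,2,2],[0.1,3.1,2],[0.1,4.2,2],[0.1,5.3,2],[0.1,6.4,2],[0.1,7.5,2],[0.1,8.6,2],[0.2,9.7,2],[0.2,10.8,2],[0.2,11.9,2],[0.25,13,2],[0.25,13.8,2],[0.25,14.2,2],[0.25,14.29,2]],"turn":[0,0,0,0,0,0,0,0,0,0,0,0,0,0,0,0,0,0,0,0]}' 40
python3 - <<'E'
from h import *
p,d=camera("side"); cv2.imwrite(f"pics/side8.png",p)
crop(p,180,150,400,400,2.4,"pics/s8.png")
E
```

```text
clock: 16.48
position: [549.1, 338.8, 227.7]
ee_rot: [-0.002, 2.22, -2.222]
force: [0.5, -0.4, -2.0]
opening: 0.765
```

View pics/s8.png

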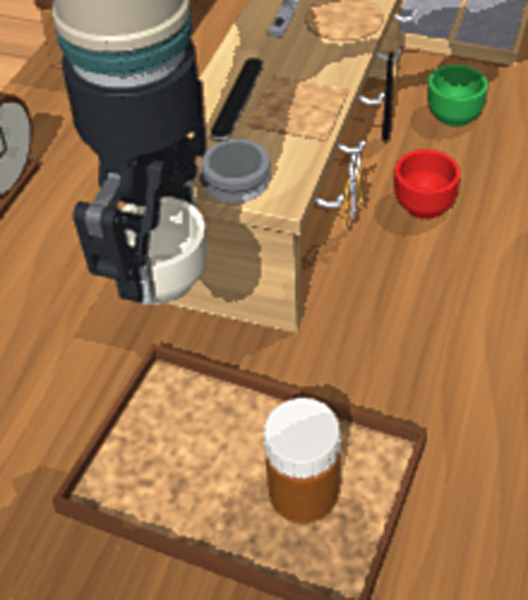

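The bowl is held level at crop (165,250). I'll lower it.

```bash
python3 -m inch '{"grip":[0.6,0.6,0.6,0.6,0.6,0.6,0.6,0.6,0.6,0.6,0.6,0.6,0.6,0.6,0.6,0.6],"offset":[[0,0,-0.5],[0,0,-1.3],[0,0,-2.2],[0,0,-3.2],[0,0,-4.2],[0,0,-5.1],[0,0,-5.8],[0,0,-6.3],[0,0,-6.6],[0,0,-6.75],[0,0,-6.85],[0,0,-6.88],[0,0,-6.91],[0,0,-6.94],[0,0,-6.97],[0,0,-6.97]],"turn":[0,0,0,0,0,0,0,0,0,0,0,0,0,0,0,0]}' 40
```

```text
clock: 18.52
position: [549.8, 338.6, 20.4]
ee_rot: [0.001, 2.221, -2.22]
force: [-1.7, -0.4, 5.5]
opening: 0.764
```

```bash
python3 -m inch '{"grip":[0.2,0.1,0,0,0,0,0,0,0,0,0,0],"offset":[[0,0,0],[0,0,0],[0,0,0],[0,0,0],[0,0,0],[0,0,0.5],[0,0,1.5],[0,0,3],[0,0,4.5],[0,0,6],[0,0,7.5],[0,0,8]],"turn":[0,0,0,0,0,0,0,0,0,0,0,0]}' 40
python3 - <<'E'
from h import *
p,d=camera("side"); cv2.imwrite(f"pics/side9.png",p)
crop(p,180,150,400,400,2.4,"pics/s9.png")
p,d=camera("top"); cv2.imwrite(f"pics/top9.png",p)
crop(p,215,145,435,245,3.6,"pics/t9.png")
E
```

```text
clock: 20.02
position: [550.7, 339.0, 263.7]
ee_rot: [0.007, 2.221, -2.215]
force: [0.4, 0.2, -0.1]
opening: 0.998
```

View pics/s9.png

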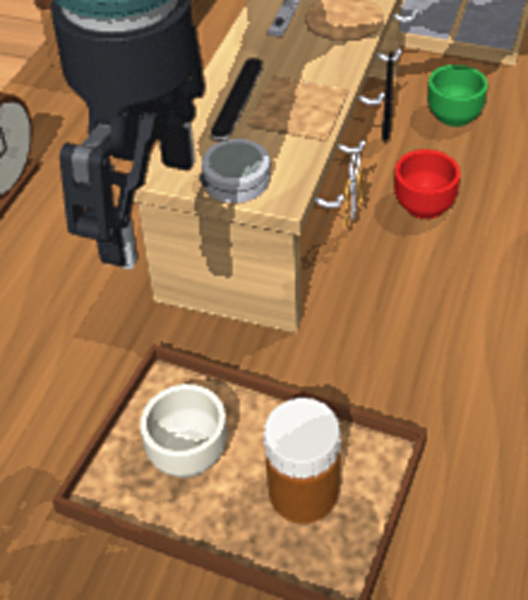

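View pics/t9.png

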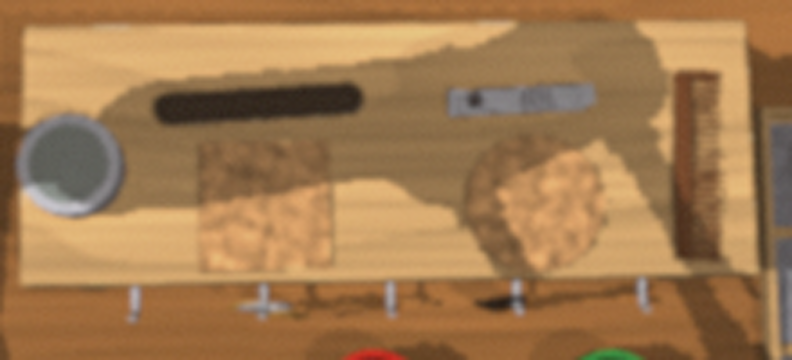

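Both vessels stand upright in the side tray, the bowl at crop (184,430) and the jar at (302,460). The coasters are clear. Now for the exact tool and coaster positions.

```bash
python3 - <<'E'
from h import *
def P(x,y,z,s=3.6,x0=215,y0=145): return pix2plane("top",(x+.5)/s-.5+x0,(y+.5)/s-.5+y0,z)[:2]
print("coaster",[P(x,y,154).round(1) for x,y in[(536.5,205),(465,205),(608,205),(536,134),(536,276)]])
img=cv2.imread("pics/top9.png").astype(int)
p0=cv2.imread("pics/top0.png").astype(int)
g=p0.sum(2)
# file: dark pixels
m=np.zeros((400,640),bool);m[165:182,250:322]=g[165:182,250:322]<200
v,u=np.nonzero(m);Q=np.array([pix2plane("top",a,b,156)[:2] for a,b in zip(u,v)])
r=cv2.minAreaRect(Q.astype(np.float32));print("file",m.sum(),r,Q.mean(0))
m=np.zeros((400,640),bool);s=p0[...,2]-p0[...,0];m[166:180,336:386]=(np.abs(s[166:180,336:386])<45)
v,u=np.nonzero(m);Q=np.array([pix2plane("top",a,b,160)[:2] for a,b in zip(u,v)])
r=cv2.minAreaRect(Q.astype(np.float32));print("clip",m.sum(),r,Q.mean(0))
print("clip ends",P(447,102,158),P(597,95,158),"file ends",P(153,109,156),P(362,97,156))
E
```

```text
coaster [array([540.4, -91.1]), array([540.6, -50.3]), array([ 540.2, -132.1]), array([581.4, -91.8]), array([499.9, -89.8])]
file 399 ((598.7491455078125, 65.58466339111328), (15.392162322998047, 114.77497863769531), 3.1235768795013428) [598.8402379   66.93458637]
clip 302 ((600.22265625, -83.05514526367188), (15.412776947021484, 85.35697937011719), 3.0582406520843506) [600.19350436 -82.52127096]
clip ends [599.41633081 -40.58632237] [ 603.28813906 -126.85795001] file ends [596.21821764 126.60708419] [602.87886894   7.88306906]
```

```bash
python3 -m inch '{"grip":[0,0,0,0,0.2,0.4,0.6,0.65,0.65,0.65,0.65,0.65,0.65,0.65,0.65,0.65,0.65],"offset":[[0.2,-1,0],[0.4,-2,0],[0.6,-3,0],[0.8,-4,0],[0.9,-5,0],[1.1,-6,0],[1.2,-7,0],[1.4,-8,0],[1.66,-9.07,0],[1.66,-9.07,-0.5],[1.66,-9.07,-1],[1.66,-9.07,-1.46],[1.66,-9.07,-2.2],[1.66,-9.07,-2.8],[1.66,-9.07,-3.1],[1.66,-9.07,-3.1],[1.66,-9.07,-3.1]],"turn":[1.5,3,4.5,6,7.5,9,10.5,12,13.5,15,15.53,15.53,15.53,15.53,15.53,15.53,15.53]}' 40
python3 - <<'E'
from h import *
for n in("top","side"):
    p,d=camera(n); cv2.imwrite(f"pics/{n}10.png",p); np.save(f"pics/{n}10.npy",d)
crop(cv2.imread("pics/side10.png"),200,80,360,250,4,"pics/s10.png")
crop(cv2.imread("pics/top10.png"),215,130,415,235,4,"pics/t10.png")
E
```

```text
clock: 22.25
position: [599.8, 66.4, 166.5]
ee_rot: [-1.234, 1.167, -1.169]
force: [-0.2, -0.4, -0.5]
opening: 0.351
```

View pics/s10.png

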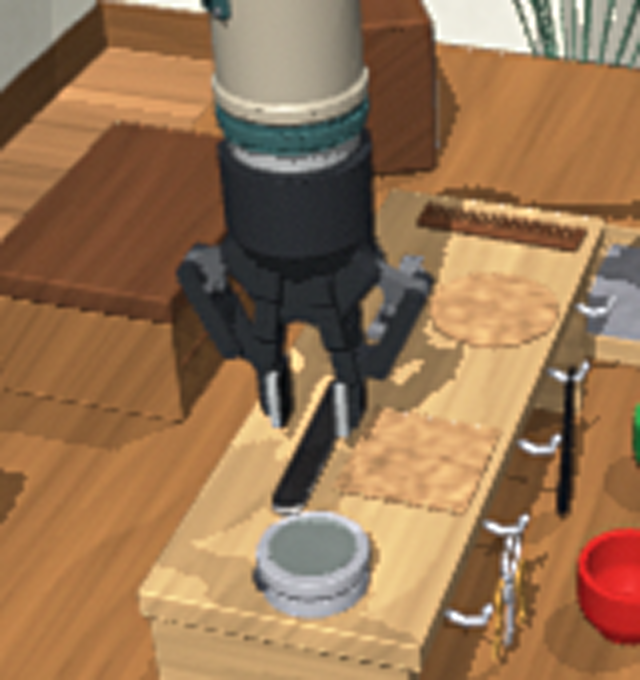

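View pics/t10.png

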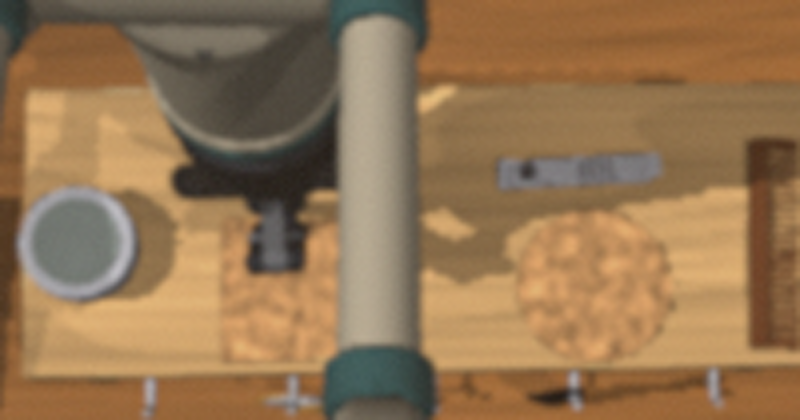

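The fingers straddle the file at crop (310,430). I'll go down in small steps.

```bash
python3 -m inch '{"grip":[0.65,0.65,0.65,0.65],"offset":[[0,0,-0.2],[0,0,-0.4],[0,0,-0.43],[0,0,-0.43]],"turn":[0,0,0,0]}' 40; python3 -m inch '{"grip":[0.65,0.65,0.65],"offset":[[0,0,-0.04],[0,0,-0.07],[0,0,-0.07]],"turn":[0,0,0]}' 40;
```

```text
clock: 22.85
position: [599.4, 66.3, 153.5]
ee_rot: [-1.235, 1.168, -1.168]
force: [-1.5, -0.9, 4.8]
opening: 0.352
clock: 23.22
position: [599.5, 66.3, 153.2]
ee_rot: [-1.234, 1.167, -1.169]
force: [-3.8, 0.4, 13.3]
opening: 0.348
```

Contact came earlier than I expected, at TCP z ≈ 153. I'll look.

```bash
python3 - <<'E'
from h import *
p,d=camera("side"); cv2.imwrite(f"pics/side11.png",p)
crop(p,230,140,310,220,8,"pics/s11.png")
print(observe()["force"],observe()["moment"])
E
```

```text
[-2.95620489  0.81240702 13.01523902] [ 0.02079343  0.76051377 -0.01925244]
```

View pics/s11.png

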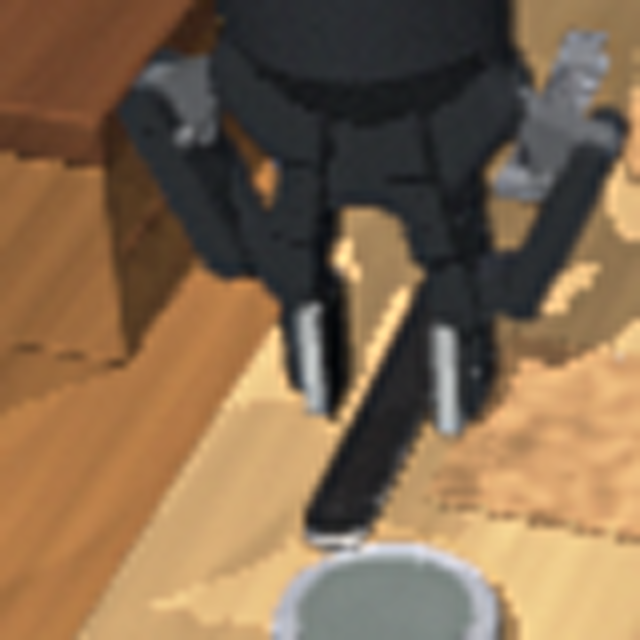

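The moment (my 0.76) and the geometry say the front finger's back is resting on the coaster edge (top at z = 154). I'll grip the file lightly, slide it 13 mm back along the board, then regrasp it lower.

```bash
python3 -m inch '{"grip":[0.65,0.75,0.85,0.9,0.9,0.9,0.9,0.9,0.9,0.9,0.9,0.9,0.75,0.65,0.65,0.65],"offset":[[0,0,0.09],[0,0,0.09],[0,0,0.09],[0,0,0.09],[0,0,0.09],[0,0,0.09],[0.1,0,0.09],[0.2,0,0.09],[0.3,0,0.09],[0.4,0,0.09],[0.45,0,0.09],[0.45,0,0.09],[0.45,0,0.09],[0.45,0,0.09],[0.45,0,0.09],[0.45,0,0.09]],"turn":[0,0,0,0,0,0,0,0,0,0,0,0,0,0,0,0]}' 20
python3 - <<'E'
from h import *
p,d=camera("side"); cv2.imwrite(f"pics/side12.png",p)
crop(p,230,140,310,220,8,"pics/s12.png")
E
```

```text
clock: 25.28
position: [612.8, 66.4, 153.7]
ee_rot: [-1.235, 1.168, -1.168]
force: [1.1, 0.2, 0.5]
opening: 0.352
```

View pics/s12.png

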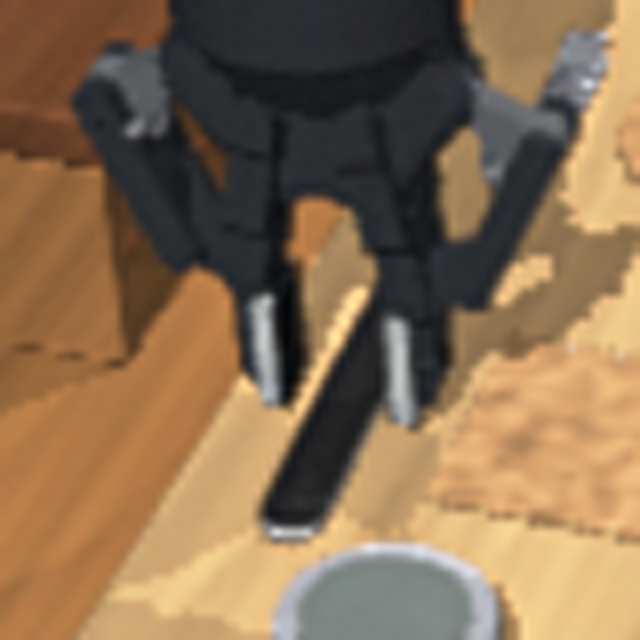

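```bash
python3 -m inch '{"grip":[0.65,0.65,0.65],"offset":[[0,0,-0.04],[0,0,-0.08],[0,0,-0.08]],"turn":[0,0,0]}' 20;python3 -m inch '{"grip":[0.65,0.65],"offset":[[0,0,-0.04],[0,0,-0.04]],"turn":[0,0]}' 20
```

```text
clock: 25.7
position: [612.7, 66.4, 151.0]
ee_rot: [-1.235, 1.168, -1.168]
force: [-0.3, -0.5, -1.1]
opening: 0.354
clock: 25.95
position: [612.8, 66.4, 149.9]
ee_rot: [-1.235, 1.168, -1.168]
force: [-0.8, -0.3, -0.4]
opening: 0.352
```

No contact, and the tips are about 1 mm above the board. I'll close on the file.

```bash
python3 -m inch '{"grip":[0.75,0.85,0.95,0.95,0.95],"offset":[[0,0,0],[0,0,0],[0,0,0],[0,0,0],[0,0,0]],"turn":[0,0,0,0,0]}' 40; python3 -m inch '{"grip":[0.95,0.95,0.95,0.95,0.95,0.95],"offset":[[0,0,0.1],[0,0,0.4],[0,0,0.9],[0,0,1.4],[0,0,1.8],[0,0,1.8]],"turn":[0,0,0,0,0,0]}' 40
python3 - <<'E'
from h import *
p,d=camera("side"); cv2.imwrite(f"pics/side13.png",p)
crop(p,200,80,340,220,5,"pics/s13.png")
E
```

```text
clock: 26.58
position: [613.1, 66.4, 150.5]
ee_rot: [-1.234, 1.167, -1.169]
force: [-0.5, 0.3, 3.9]
opening: 0.187
clock: 27.32
position: [613.7, 66.4, 205.7]
ee_rot: [-1.233, 1.166, -1.17]
force: [-0.4, 0.4, 0.2]
opening: 0.195
```

View pics/s13.png

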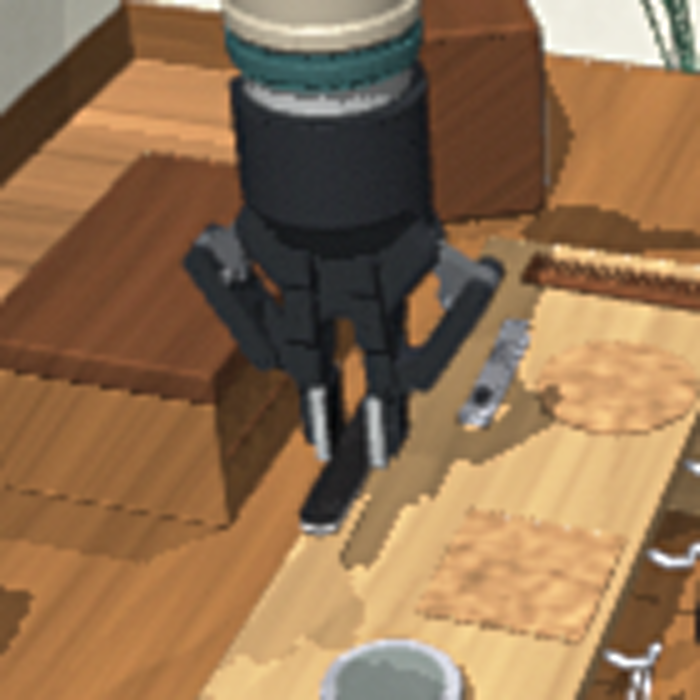

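The file is held level. I'll carry it to the middle bay.

```bash
python3 -m inch '{"grip":[0.95,0.95,0.95,0.95,0.95,0.95,0.95,0.95,0.95,0.95,0.95,0.95,0.95,0.95,0.95,0.95],"offset":[[-0.1,-0.5,0.2],[-0.4,-1.5,0.2],[-0.7,-2.6,0.2],[-1,-3.8,0.2],[-1.3,-5,0.2],[-1.6,-6.2,0.2],[-1.9,-7.4,0.2],[-2.2,-8.6,0.2],[-2.5,-9.8,0.2],[-2.8,-11,0.2],[-3.2,-12.2,0.2],[-3.6,-13.2,0.2],[-3.76,-13.7,0.2],[-3.76,-13.81,0.2],[-3.76,-13.81,0.2],[-3.76,-13.81,0]],"turn":[0,0,0,0,-0.1,-0.2,-0.3,-0.4,-0.5,-0.6,-0.6,-0.6,-0.6,-0.6,-0.6,-0.6]}' 40
python3 - <<'E'
from h import *
p,d=camera("side"); cv2.imwrite(f"pics/side14.png",p)
crop(p,280,50,440,200,5,"pics/s14.png")
p,d=camera("top"); cv2.imwrite(f"pics/top14.png",p)
crop(p,395,150,525,290,4,"pics/t14.png")
E
```

```text
clock: 29.38
position: [500.7, -347.1, 204.3]
ee_rot: [-1.206, 1.213, -1.214]
force: [0.0, 0.4, 0.2]
opening: 0.195
```

View pics/s14.png

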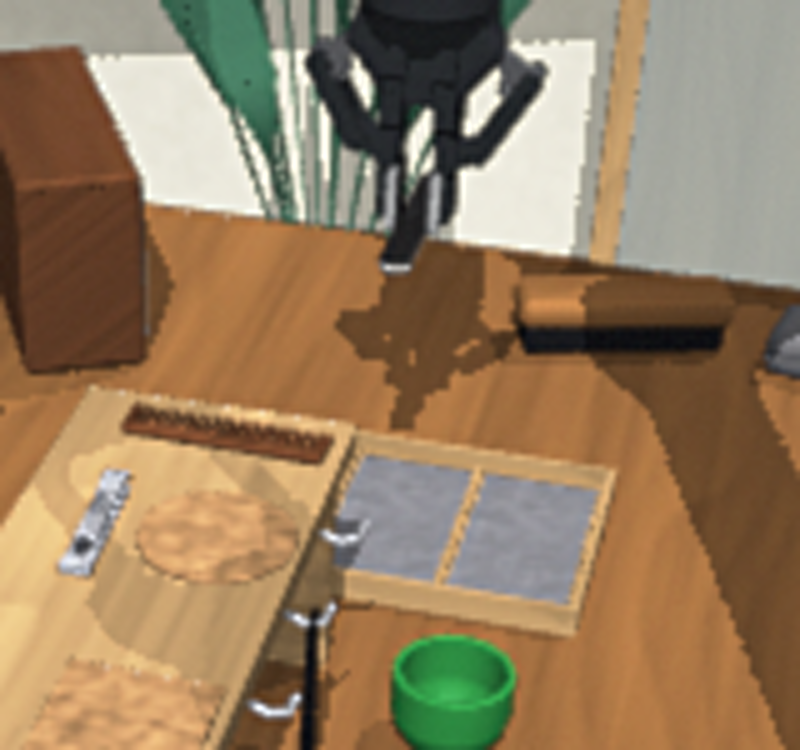

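View pics/t14.png

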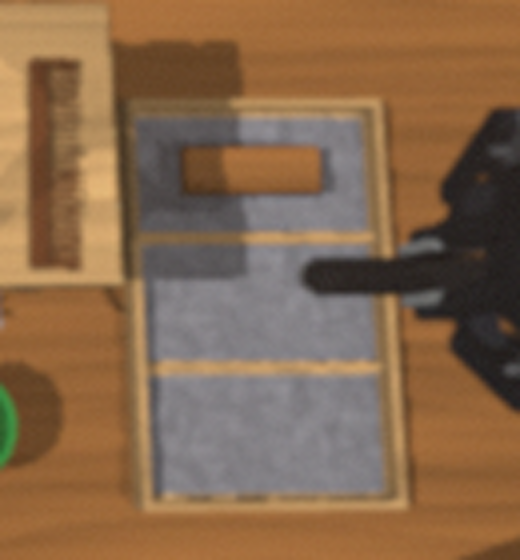

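```bash
python3 - <<'E'
from h import *
print(pix2plane("top",471,218.8,209), "want y -288")
E
python3 -m inch '{"grip":[0.95,0.95,0.95,0.95,0.95,0.95,0.95,0.95,0.95,0.95,0.95],"offset":[[0,0,-0.5],[0,0,-1.5],[0,0,-2.7],[0,0,-3.9],[0,0,-5],[0,0,-5.8],[0,0,-6.2],[0,0,-6.4],[0,0,-6.5],[0,0,-6.55],[0,0,-6.55]],"turn":[0,0,0,0,0,0,0,0,0,0,0]}' 40
python3 -m inch '{"grip":[0.95,0.95,0.95],"offset":[[0,0,-0.03],[0,0,-0.06],[0,0,-0.06]],"turn":[0,0,0]}' 40
```

```text
[ 498.97210709 -287.1376816   209.        ] want y -288
clock: 30.85
position: [500.3, -348.2, 8.1]
ee_rot: [-1.206, 1.213, -1.215]
force: [0.3, 0.0, -0.1]
opening: 0.193
clock: 31.22
position: [500.0, -347.9, 5.7]
ee_rot: [-1.206, 1.214, -1.215]
force: [0.0, -0.3, -0.4]
opening: 0.193
```

```bash
python3 -m inch '{"grip":[0.95,0.95],"offset":[[0,0,-0.03],[0,0,-0.03]],"turn":[0,0]}' 40;  python3 -m inch '{"grip":[0.75,0.65,0.55,0.55,0.55,0.55,0.55,0.55,0.55,0.55,0.55],"offset":[[0,0,0],[0,0,0],[0,0,0],[0,0,0],[0,0,0.3],[0,0,1],[0,0,2],[0,0,3.5],[0,0,5],[0,0,6.5],[0,0,6.5]],"turn":[0,0,0,0,0,0,0,0,0,0,0]}' 40
python3 - <<'E'
from h import *
p,d=camera("side"); cv2.imwrite(f"pics/side15.png",p)
crop(p,280,50,440,200,5,"pics/s15.png")
p,d=camera("top"); cv2.imwrite(f"pics/top15.png",p)
crop(p,395,150,525,290,4,"pics/t15.png")
E
```

```text
clock: 31.48
position: [500.1, -348.0, 5.5]
ee_rot: [-1.206, 1.214, -1.215]
force: [-1.4, -0.6, 5.2]
opening: 0.196
clock: 32.85
position: [502.0, -349.6, 205.0]
ee_rot: [-1.205, 1.206, -1.223]
force: [-0.4, 0.2, -0.7]
opening: 0.45
```

View pics/t15.png

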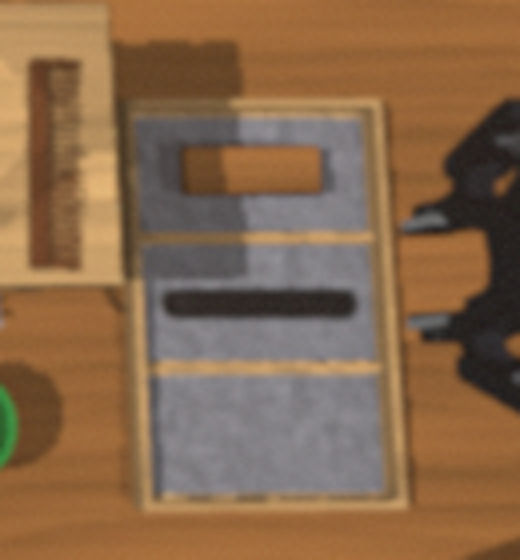

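View pics/s15.png

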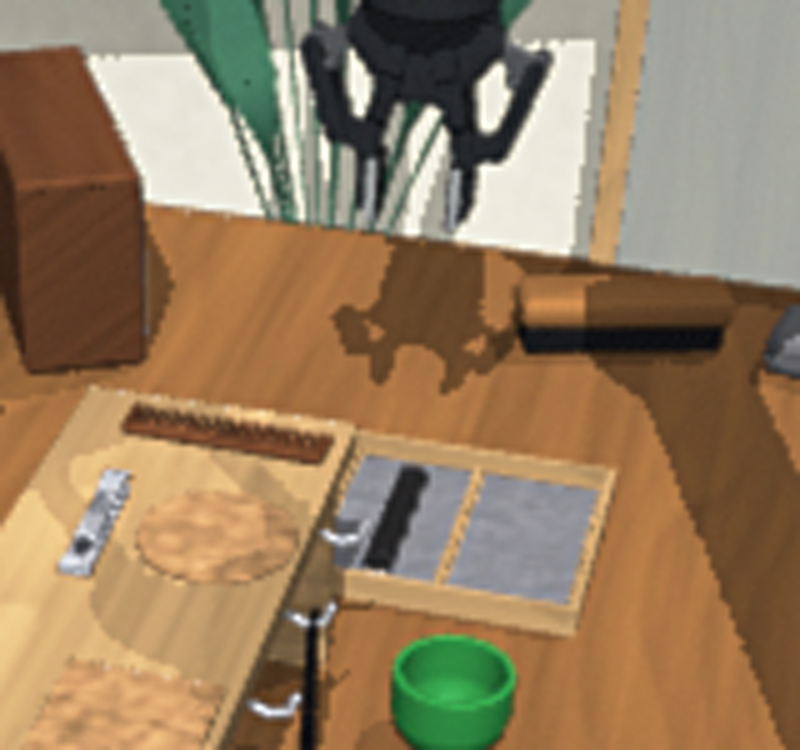

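The file lies flat and centred in the middle bay at crop (260,303). Now the clipper.

```bash
python3 -m inch '{"grip":[0.6,0.65,0.68,0.68,0.68,0.68,0.68,0.68,0.68,0.68,0.68,0.68,0.68,0.68],"offset":[[0.6,1.6,0.2],[1.2,3.2,0.2],[1.8,4.8,0.2],[2.4,6.4,0.2],[3,8,0.2],[3.37,8.6,0.2],[3.37,8.82,0.2],[3.37,8.82,0],[3.37,8.82,-0.5],[3.37,8.82,-0.9],[3.37,8.82,-1.1],[3.37,8.82,-1.1],[3.37,8.82,-1.1],[3.37,8.82,-1.1]],"turn":[0.1,0.2,0.3,0.4,0.53,0.53,0.53,0.53,0.53,0.53,0.53,0.53,0.53,0.53]}' 40
python3 - <<'E'
from h import *
p,d=camera("side"); cv2.imwrite(f"pics/side16.png",p)
crop(p,260,80,360,180,7,"pics/s16.png")
E
```

```text
clock: 34.7
position: [601.5, -83.4, 167.4]
ee_rot: [-1.231, 1.172, -1.174]
force: [0.2, -0.6, 0.2]
opening: 0.317
```

View pics/s16.png

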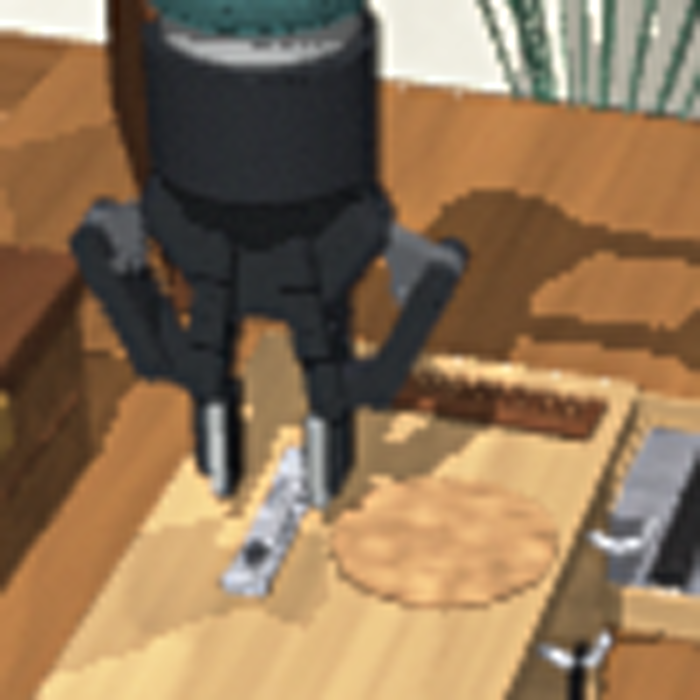

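```bash
python3 - <<'E'
from h import *
for X in [(601.3,-83.5,160),(601.3,-83.5,168),(616,-83,168),(586,-84,168)]: print(X,((proj("side",X)-[260,80])*7+3).round(0))
E
```

```text
(601.3, -83.5, 160) [276. 508.]
(601.3, -83.5, 168) [275. 489.]
(616, -83, 168) [235. 483.]
(586, -84, 168) [318. 495.]
```

```bash
python3 -m inch '{"grip":[0.68,0.68,0.68,0.68],"offset":[[0,0,-0.2],[0,0,-0.35],[0,0,-0.42],[0,0,-0.42]],"turn":[0,0,0,0]}' 40;python3 -m inch '{"grip":[0.75,0.85,0.95,0.95,0.95],"offset":[[0,0,0],[0,0,0],[0,0,0],[0,0,0],[0,0,0]],"turn":[0,0,0,0,0]}' 40; python3 -m inch '{"grip":[0.95,0.95,0.95,0.95,0.95,0.95],"offset":[[0,0,0.1],[0,0,0.4],[0,0,0.9],[0,0,1.4],[0,0,1.7],[0,0,1.7]],"turn":[0,0,0,0,0,0]}' 40
python3 - <<'E'
from h import *
p,d=camera("side"); cv2.imwrite(f"pics/side17.png",p)
crop(p,260,60,360,160,7,"pics/s17.png")
E
```

```text
clock: 35.25
position: [601.1, -83.3, 154.1]
ee_rot: [-1.232, 1.174, -1.173]
force: [-0.1, 0.2, 0.5]
opening: 0.319
clock: 35.88
position: [601.3, -83.4, 154.4]
ee_rot: [-1.231, 1.173, -1.174]
force: [0.4, 0.5, 2.1]
opening: 0.17
clock: 36.62
position: [601.7, -83.5, 206.5]
ee_rot: [-1.23, 1.172, -1.175]
force: [0.3, 0.1, -1.0]
opening: 0.174
```

View pics/s17.png

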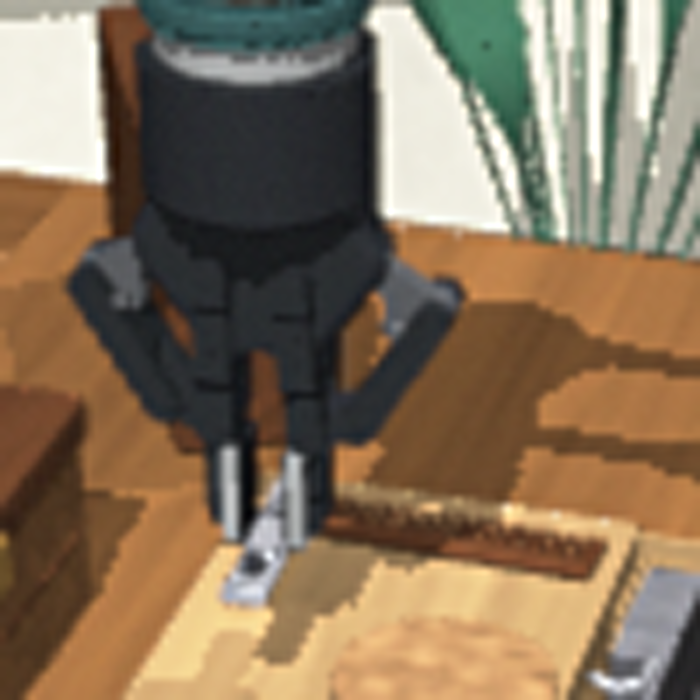

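The clipper is lifted, seen at crop (260,560). I'll carry it to the end bay.

```bash
python3 -m inch '{"grip":[0.95,0.95,0.95,0.95,0.95,0.95,0.95,0.95,0.95,0.95,0.95,0.95,0.95,0.95],"offset":[[-0.2,-0.3,0.2],[-0.8,-1.2,0.2],[-1.5,-2.2,0.2],[-2.2,-3.2,0.2],[-2.9,-4.2,0.2],[-3.6,-5.2,0.2],[-4.3,-6.2,0.2],[-5,-7.2,0.2],[-5.6,-8.1,0.2],[-5.9,-8.6,0.2],[-6.04,-8.8,0.2],[-6.04,-8.82,0],[-6.04,-8.82,0],[-6.04,-8.82,0]],"turn":[0,0,0,-0.1,-0.2,-0.3,-0.4,-0.5,-0.53,-0.53,-0.53,-0.53,-0.53,-0.53]}' 40
python3 - <<'E'
from h import *
p,d=camera("side"); cv2.imwrite(f"pics/side18.png",p)
crop(p,300,50,440,190,5,"pics/s18.png")
p,d=camera("top"); cv2.imwrite(f"pics/top18.png",p)
crop(p,395,150,535,290,4,"pics/t18.png")
E
```

```text
clock: 38.42
position: [420.4, -347.2, 205.1]
ee_rot: [-1.206, 1.214, -1.213]
force: [-0.1, -0.0, -1.0]
opening: 0.17
```

View pics/t18.png

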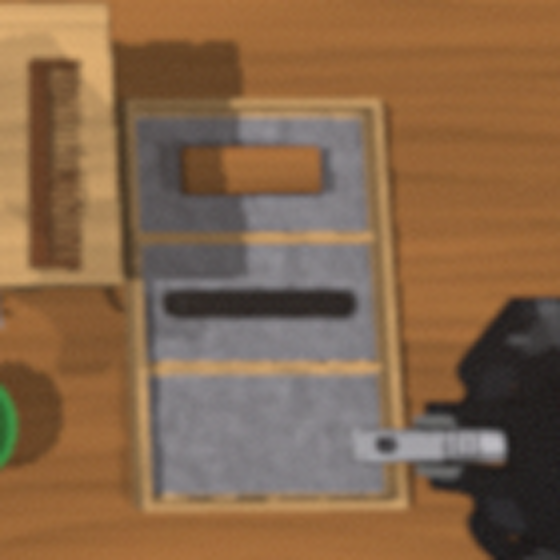

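View pics/s18.png

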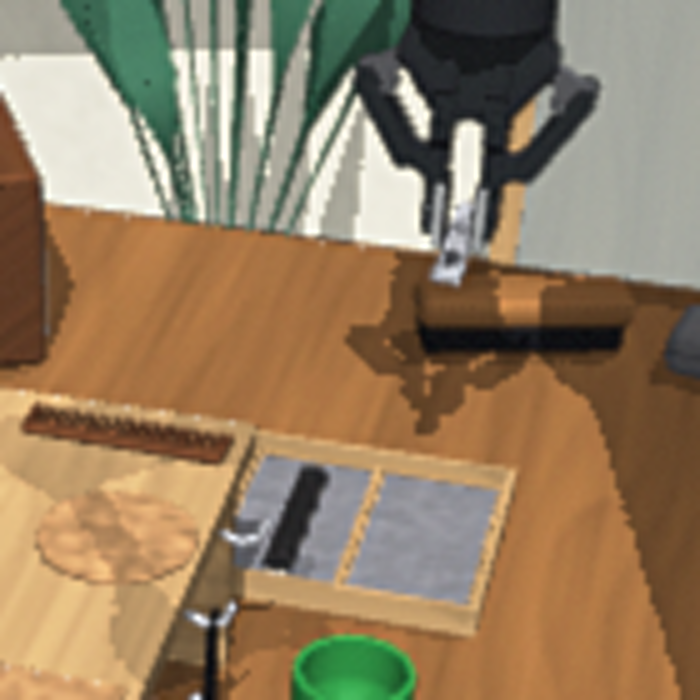

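```bash
python3 -m inch '{"grip":[0.95,0.95,0.95,0.95,0.95,0.95,0.95,0.95,0.95,0.95,0.95],"offset":[[0,0,-0.5],[0,0,-1.5],[0,0,-2.7],[0,0,-3.9],[0,0,-4.9],[0,0,-5.7],[0,0,-6.1],[0,0,-6.3],[0,0,-6.4],[0,0,-6.45],[0,0,-6.45]],"turn":[0,0,0,0,0,0,0,0,0,0,0]}' 40
python3 -m inch '{"grip":[0.95,0.95,0.95],"offset":[[0,0,-0.03],[0,0,-0.07],[0,0,-0.07]],"turn":[0,0,0]}' 40
python3 -m inch '{"grip":[0.95,0.95,0.95],"offset":[[0,0,-0.03],[0,0,-0.03],[0,0,-0.03]],"turn":[0,0,0]}' 40
```

```text
clock: 39.9
position: [420.2, -348.2, 12.2]
ee_rot: [-1.206, 1.214, -1.215]
force: [0.1, 0.4, -0.9]
opening: 0.167
clock: 40.28
position: [419.9, -347.9, 9.6]
ee_rot: [-1.206, 1.215, -1.214]
force: [-0.2, 0.3, -0.5]
opening: 0.166
clock: 40.65
position: [419.9, -348.0, 9.4]
ee_rot: [-1.206, 1.214, -1.215]
force: [-0.5, 0.9, 4.9]
opening: 0.167
```

Contact at 4.9 N. I'll release and rise.

```bash
python3 -m inch '{"grip":[0.75,0.65,0.55,0.55,0.55,0.55,0.55,0.55,0.55,0.55,0.55,0.55],"offset":[[0,0,0],[0,0,0],[0,0,0],[0,0,0],[0,0,0.3],[0,0,1],[0,0,2],[0,0,3.5],[0,0,5],[0,0,6.5],[0,0,8],[0,0,8]],"turn":[0,0,0,0,0,0,0,0,0,0,0,0]}' 40
python3 - <<'E'
from h import *
p,d=camera("side"); cv2.imwrite(f"pics/side19.png",p)
crop(p,300,50,440,190,5,"pics/s19.png")
p,d=camera("top"); cv2.imwrite(f"pics/top19.png",p); np.save("pics/top19.npy",d)
crop(p,395,150,535,290,4,"pics/t19.png");crop(p,125,165,225,290,4,"pics/t19b.png")
E
```

```text
clock: 42.15
position: [421.5, -349.5, 253.6]
ee_rot: [-1.206, 1.206, -1.223]
force: [0.3, -0.2, -0.1]
opening: 0.452
```

View pics/t19.png

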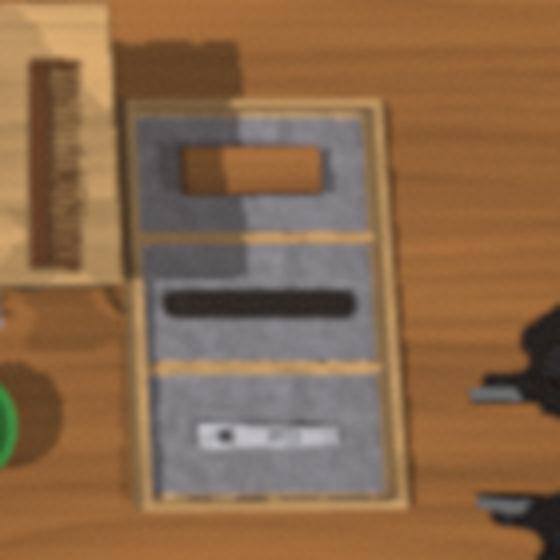

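View pics/s19.png

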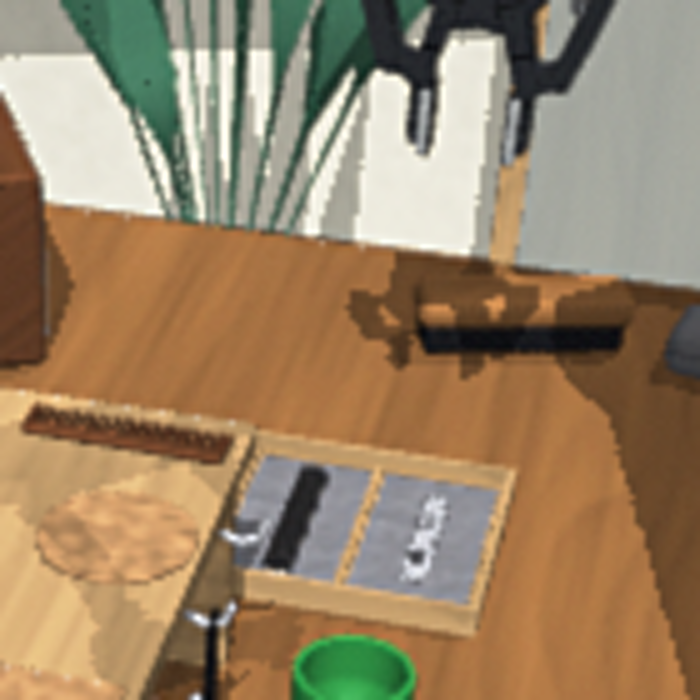

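View pics/t19b.png

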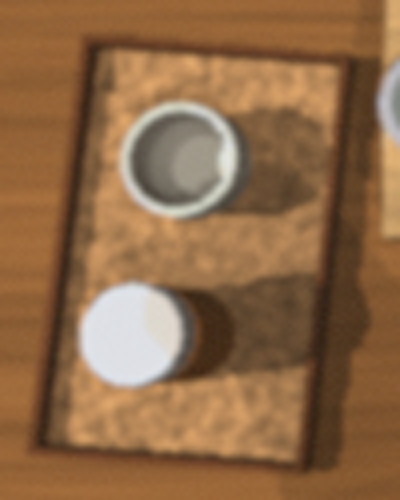

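The tools lie centred, the clipper at crop (268,436) and the file at (260,303). The bowl (183,159) and jar (134,334) stand in the side tray. I'll check the numbers.

```bash
python3 - <<'E'
from h import *
def P(x,y,z,s,x0,y0): return pix2plane("top",(x+.5)/s-.5+x0,(y+.5)/s-.5+y0,z)[:2].round(1)
print("bowl",P(183,159,53,4,125,165),"jar",P(134,334,90,4,125,165),"clip",P(268,436,15,4,395,150),"file",P(260,303,11,4,395,150),"brush",P(252,170,29,4,395,150))
c=np.array([420.0,-347.95,205.2-193.5-2.1-.9+240]);print(c,(np.array([549.5,338.4,250])-c)/30)
E
```

```text
bowl [549.6 338.5] jar [450.  346.5] clip [ 418.6 -346.5] file [ 499.2 -347.9] brush [ 578.9 -340. ]
[ 420.   -347.95  248.7 ] [ 4.31666667 22.87833333  0.04333333]
```

```bash
python3 -m inch '{"grip":[0.5,0.4,0.3,0.2,0.1,0,0,0,0,0,0,0,0,0,0,0,0,0],"offset":[[0.3,1.5,0.2],[0.6,3,0.2],[0.9,4.6,0.2],[1.2,6.2,0.2],[1.5,7.8,0.2],[1.8,9.4,0.2],[2.1,11,0.2],[2.4,12.6,0.2],[2.7,14.2,0.2],[3,15.8,0.2],[3.3,17.4,0.2],[3.6,19,0.2],[3.9,20.6,0.2],[4.2,22,0.2],[4.32,22.7,0.1],[4.32,22.88,0],[4.32,22.88,0],[4.32,22.88,0]],"turn":[-1,-2,-3,-4,-5,-6,-7,-8,-9,-10,-11,-12,-13,-14,-14.93,-14.93,-14.93,-14.93]}' 40
```

```text
clock: 44.5
position: [549.3, 337.2, 248.6]
ee_rot: [0.001, -2.22, 2.222]
force: [0.3, -0.9, 0.3]
opening: 0.998
```

```bash
python3 -m inch '{"grip":[0,0,0,0,0,0,0,0,0,0,0.15,0.3,0.5,0.6,0.6,0.6,0.6],"offset":[[0,0,-1],[0,0,-2.2],[0,0,-3.6],[0,0,-5],[0,0,-6],[0,0,-6.8],[0,0,-7.3],[0,0,-7.55],[0,0,-7.64],[0,0,-7.64],[0,0,-7.64],[0,0,-7.64],[0,0,-7.64],[0,0,-7.64],[0,0,-7.64],[0,0,-7.64],[0,0,-7.64]],"turn":[0,0,0,0,0,0,0,0,0,0,0,0,0,0,0,0,0]}' 40
python3 -m inch '{"grip":[0.6,0.6,0.6,0.6,0.6,0.6,0.6,0.6,0.6,0.6],"offset":[[0,0,0.1],[0,0,0.4],[0,0,1],[0,0,2],[0,0,3.1],[0,0,4.2],[0,0,5.3],[0,0,6.2],[0,0,6.9],[0,0,7]],"turn":[0,0,0,0,0,0,0,0,0,0]}' 40
python3 - <<'E'
from h import *
p,d=camera("side"); cv2.imwrite(f"pics/side20.png",p)
crop(p,180,150,400,400,2.4,"pics/s20.png")
E
```

```text
clock: 46.62
position: [550.2, 338.8, 20.8]
ee_rot: [0.002, 2.221, -2.22]
force: [-0.4, -0.3, 5.7]
opening: 0.761
clock: 47.88
position: [550.4, 338.9, 232.5]
ee_rot: [0.005, 2.221, -2.217]
force: [0.4, 0.0, -1.9]
opening: 0.769
```

View pics/s20.png

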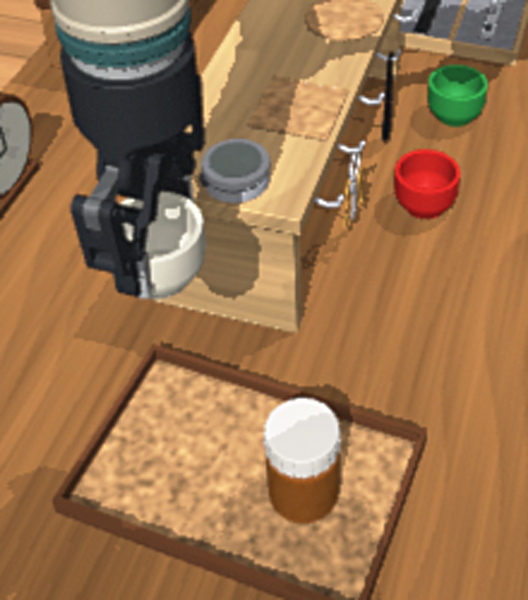

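```bash
python3 -m inch '{"grip":[0.6,0.6,0.6,0.6,0.6,0.6,0.6,0.6,0.6,0.6,0.6,0.6,0.6,0.6,0.6,0.6,0.6,0.6,0.6],"offset":[[0,-0.3,0],[0,-1,0],[0,-2,0],[0,-3.1,0],[-0.1,-4.2,0],[-0.1,-5.3,0],[-0.1,-6.4,0],[-0.1,-7.5,0],[-0.2,-8.6,0],[-0.2,-9.7,0],[-0.2,-10.8,0],[-0.2,-11.9,0],[-0.28,-13,0],[-0.28,-13.8,0],[-0.28,-14.2,0],[-0.28,-14.3,0],[-0.28,-14.31,0],[-0.28,-14.31,-0.5],[-0.28,-14.31,-1]],"turn":[0,0,0,0,0,0,0,0,0,0,0,0,0,0,0,0,0,0,0]}' 40
python3 - <<'E'
from h import *
p,d=camera("side"); cv2.imwrite(f"pics/side21.png",p)
crop(p,220,50,420,200,4,"pics/s21.png")
print(observe()["position"],observe()["force"])
E
```

```text
clock: 50.3
position: [540.8, -90.1, 198.2]
ee_rot: [-0.002, 2.222, -2.221]
force: [0.3, 0.0, -0.7]
opening: 0.766
[539.32699477 -89.67648097 195.86185509] [-0.212724   -0.9792285  -3.79529253]
```

View pics/s21.png

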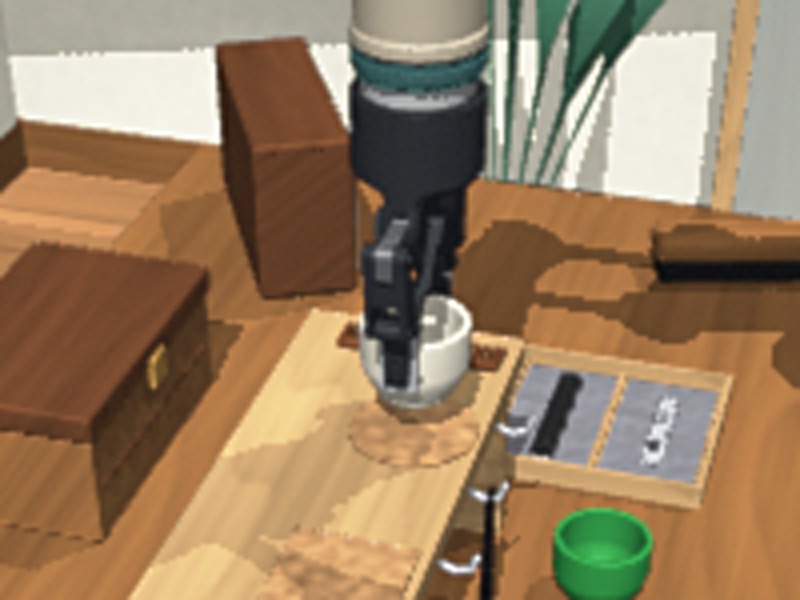

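```bash
python3 -m inch '{"grip":[0.6,0.6,0.6,0.6,0.6,0.6],"offset":[[0,0,-0.3],[0,0,-0.6],[0,0,-0.8],[0,0,-0.88],[0,0,-0.92],[0,0,-0.92]],"turn":[0,0,0,0,0,0]}' 40
python3 -m inch '{"grip":[0.6,0.6,0.6,0.6],"offset":[[0,0,-0.03],[0,0,-0.06],[0,0,-0.09],[0,0,-0.09]],"turn":[0,0,0,0]}' 40
```

```text
clock: 51.1
position: [541.3, -90.9, 172.1]
ee_rot: [0.0, 2.221, -2.221]
force: [-0.3, 0.6, -1.7]
opening: 0.769
clock: 51.6
position: [541.2, -90.8, 169.8]
ee_rot: [0.0, 2.221, -2.221]
force: [-1.7, -0.5, 3.0]
opening: 0.766
```

```bash
python3 -m inch '{"grip":[0.6,0.6],"offset":[[0,0,-0.03],[0,0,-0.03]],"turn":[0,0]}' 40
python3 -m inch '{"grip":[0.2,0.1,0,0,0,0,0,0,0,0,0],"offset":[[0,0,0],[0,0,0],[0,0,0],[0,0,0],[0,0,0],[0,0,0.3],[0,0,0.8],[0,0,1.8],[0,0,2.8],[0,0,3.5],[0,0,3.5]],"turn":[0,0,0,0,0,0,0,0,0,0,0]}' 40
python3 - <<'E'
from h import *
p,d=camera("side"); cv2.imwrite(f"pics/side22.png",p)
crop(p,220,50,420,200,4,"pics/s22.png")
E
```

```text
clock: 51.85
position: [541.2, -90.9, 169.7]
ee_rot: [0.001, 2.22, -2.221]
force: [-2.9, 0.9, 7.6]
opening: 0.764
clock: 53.22
position: [542.4, -91.2, 276.2]
ee_rot: [0.006, 2.217, -2.221]
force: [0.2, -0.1, -0.1]
opening: 0.999
```

View pics/s22.png

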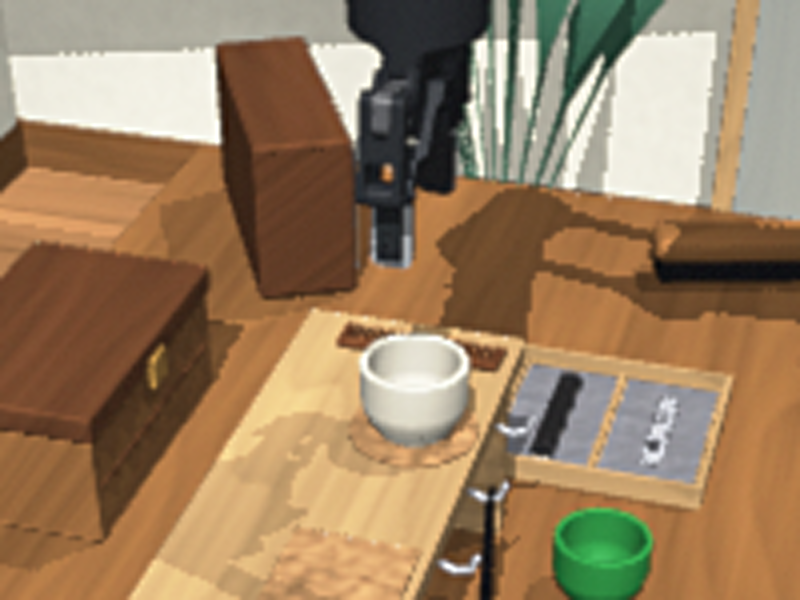

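The bowl stands upright on its coaster at crop (415,385). Now the jar.

```bash
python3 -m inch '{"grip":[0,0,0,0,0,0,0,0,0,0,0,0,0,0,0,0,0,0],"offset":[[-0.4,1.9,0],[-0.8,3.8,0],[-1.2,5.7,0],[-1.6,7.6,0],[-2,9.5,0],[-2.4,11.4,0],[-2.8,13.2,0],[-3,14.3,0],[-3.05,14.56,0],[-3.05,14.56,-1],[-3.05,14.56,-2.5],[-3.05,14.56,-4],[-3.05,14.56,-5.5],[-3.05,14.56,-6.8],[-3.05,14.56,-7.6],[-3.05,14.56,-8],[-3.05,14.56,-8.05],[-3.05,14.56,-8.05]],"turn":[0,0,0,0,0,0,0,0,0,0,0,0,0,0,0,0,0,0]}' 40
python3 -m inch '{"grip":[0.15,0.3,0.5,0.7,0.7,0.7,0.7,0.7,0.7,0.7,0.7,0.7,0.7,0.7,0.7,0.7,0.7],"offset":[[0,0,0],[0,0,0],[0,0,0],[0,0,0],[0,0,0],[0,0,0],[0,0,0],[0,0,0.1],[0,0,0.4],[0,0,1],[0,0,2],[0,0,3.1],[0,0,4.2],[0,0,5.3],[0,0,6.4],[0,0,7.2],[0,0,7.5]],"turn":[0,0,0,0,0,0,0,0,0,0,0,0,0,0,0,0,0]}' 40
python3 - <<'E'
from h import *
p,d=camera("side"); cv2.imwrite(f"pics/side23.png",p)
crop(p,180,150,400,400,2.4,"pics/s23.png")
E
```

```text
clock: 55.52
position: [450.5, 346.1, 32.7]
ee_rot: [0.002, 2.221, -2.22]
force: [0.1, 0.7, 0.0]
opening: 1.004
clock: 57.65
position: [450.0, 346.3, 258.6]
ee_rot: [0.002, 2.222, -2.219]
force: [-0.5, 1.3, -2.3]
opening: 0.643
```

View pics/s23.png

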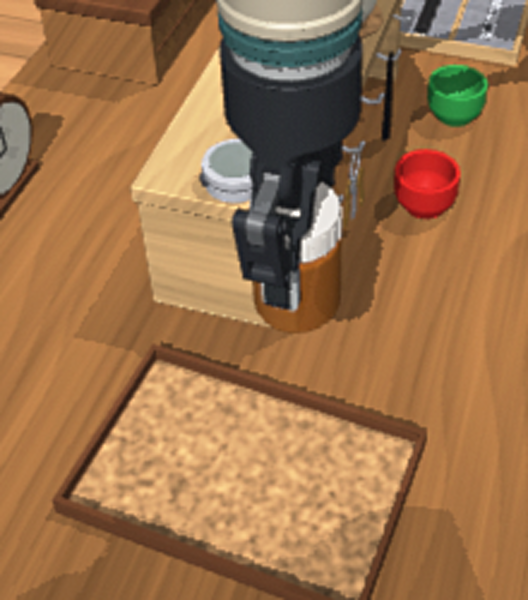

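```bash
python3 -m inch '{"grip":[0.7,0.7,0.7,0.7,0.7,0.7,0.7,0.7,0.7,0.7,0.7,0.7,0.7,0.7,0.7,0.7,0.7,0.7,0.7,0.7],"offset":[[0.1,-0.4,0],[0.4,-1.2,0],[0.7,-2.2,0],[1.05,-3.2,0],[1.4,-4.2,0],[1.7,-5.2,0],[2,-6.2,0],[2.35,-7.2,0],[2.65,-8.1,0],[2.9,-8.8,0],[3,-9.2,0],[3.08,-9.4,0],[3.08,-9.45,0],[3.08,-9.45,-0.3],[3.08,-9.45,-0.8],[3.08,-9.45,-1.4],[3.08,-9.45,-1.9],[3.08,-9.45,-2.2],[3.08,-9.45,-2.35],[3.08,-9.45,-2.35]],"turn":[0,0,0,0,0,0,0,0,0,0,0,0,0,0,0,0,0,0,0,0]}' 40
python3 - <<'E'
from h import *
p,d=camera("side"); cv2.imwrite(f"pics/side24.png",p)
crop(p,180,50,420,250,3,"pics/s24.png")
E
```

```text
clock: 60.2
position: [542.2, 62.4, 186.3]
ee_rot: [-0.0, 2.221, -2.221]
force: [0.3, 0.5, -2.5]
opening: 0.646
```

View pics/s24.png

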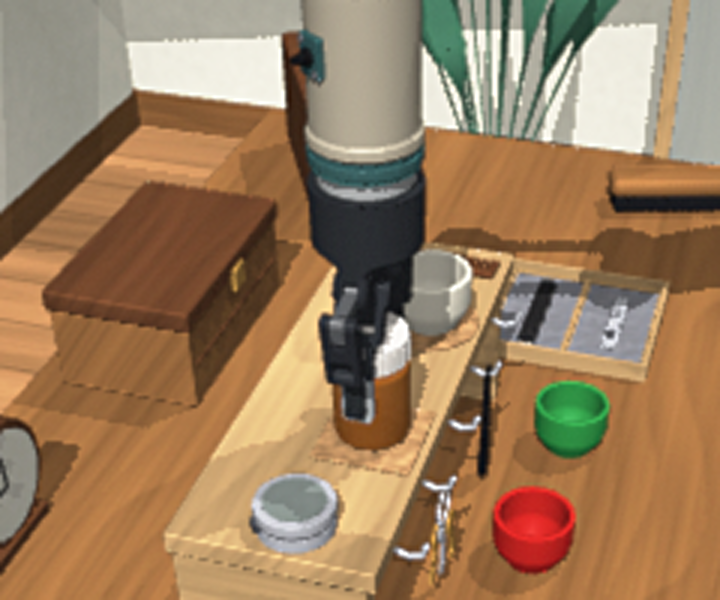

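```bash
python3 -m inch '{"grip":[0.7,0.7,0.7,0.7,0.7],"offset":[[0,0,-0.05],[0,0,-0.1],[0,0,-0.13],[0,0,-0.16],[0,0,-0.16]],"turn":[0,0,0,0,0]}' 40
python3 -m inch '{"grip":[0.7,0.7,0.7],"offset":[[0,0,-0.03],[0,0,-0.06],[0,0,-0.06]],"turn":[0,0,0]}' 40
```

```text
clock: 60.88
position: [542.1, 62.5, 181.8]
ee_rot: [0.0, 2.221, -2.221]
force: [-1.3, -0.0, 1.0]
opening: 0.645
clock: 61.25
position: [542.2, 62.4, 181.7]
ee_rot: [0.002, 2.22, -2.221]
force: [-4.0, 0.2, 9.8]
opening: 0.644
```

Contact at 9.8 N. I'll release, rise, and move clear toward the robot's side for a final look.

```bash
python3 -m inch '{"grip":[0.3,0.2,0.1,0,0,0,0,0,0,0,0,0,0,0,0,0],"offset":[[0,0,0],[0,0,0],[0,0,0],[0,0,0],[0,0,0],[0,0,0.3],[0,0,1],[0,0,2.2],[0,0,3.6],[0,0,4.5],[-1,0,4.5],[-2.5,0,4.5],[-4,0,4.5],[-5,0,4.5],[-5,0,4.5],[-5,0,4.5]],"turn":[0,0,0,0,0,0,0,0,0,0,0,0,0,0,0,0]}' 40
python3 - <<'E'
from h import *
for n in("top","side"):
    p,d=camera(n); cv2.imwrite(f"pics/{n}25.png",p); np.save(f"pics/{n}25.npy",d)
crop(cv2.imread("pics/top25.png"),215,145,435,245,3.6,"pics/t25.png")
E
```

```text
clock: 63.25
position: [393.0, 62.4, 315.4]
ee_rot: [0.002, 2.22, -2.22]
force: [0.3, 0.7, 0.6]
opening: 1.003
```

View pics/t25.png

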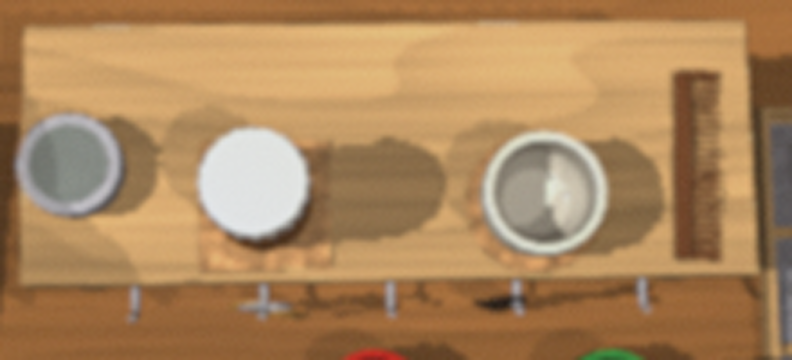

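View pics/side25.png

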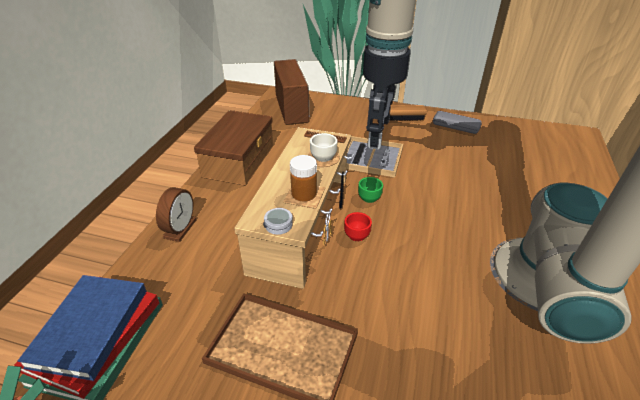

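View pics/top25.png

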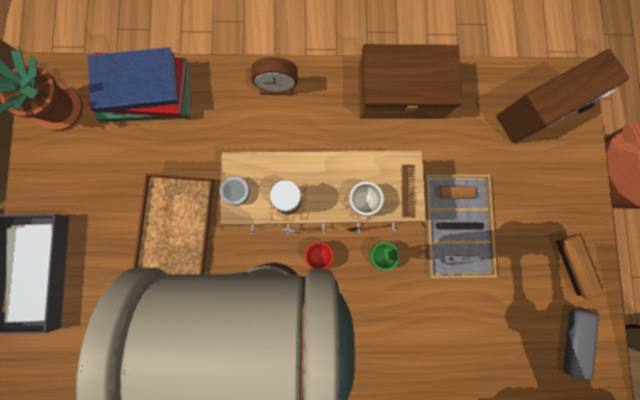

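```bash
python3 - <<'E'
from h import *
def P(x,y,z,s=3.6,x0=215,y0=145): return pix2plane("top",(x+.5)/s-.5+x0,(y+.5)/s-.5+y0,z)[:2].round(1)
print("jar",P(254,184,239),"bowl",P(545,193,202))
for n in("top","side"):
    W=cloud(n,np.load(f"pics/{n}25.npy"));x,y,z=np.moveaxis(W,-1,0)
    for nm,b in dict(jar=(490,610,20,100,230,250),bowl=(490,610,-140,-40,192,212)).items():
        m=(x>b[0])&(x<b[1])&(y>b[2])&(y<b[3])&(z>b[4])&(z<b[5]);print(n,nm,W[m].mean(0).round(1),W[m].min(0).round(1),W[m].max(0).round(1))
p0=cv2.imread("pics/top0.png").astype(int);p1=cv2.imread("pics/top25.png").astype(int)
for nm,(a,b,c,d) in dict(comb=(163,217,402,414),brush=(186,199,440,478)).items(): print(nm,np.abs(p0[a:b,c:d]-p1[a:b,c:d]).mean())
E
```

```text
jar [540.5  63.7] bowl [540.4 -88.5]
top jar [541.5  63.8 239.4] [514.9  37.1 230.4] [569.9  91.5 243.1]
top bowl [541.2 -89.6 201.1] [ 508.8 -121.3  192.2] [574.2 -56.3 206.1]
side jar [540.3  68.6 237.8] [513.7  36.5 230. ] [569.6  92.4 241.1]
side bowl [541.4 -88.  198.4] [ 508.9 -122.4  192.1] [573.6 -55.4 205.7]
comb 1.4027777777777777
brush 1.3151147098515519
```

Everything checks out, so I'm handing in.

```bash
python3 -c "
from cell import *
print(close_job())"
```

```text
the job is handed in; nothing more can be done
None
```

I did the whole job in order and handed it in at about 63 s of the 141 s allowed; no verdict was reported.

**What I did:** I set the jar and then the bowl down gently in the side tray. Then I laid the file in the middle bay and the clipper in the end bay. With both tools in, I put the bowl back on the round coaster and the jar on the square one.

**Last checks:**

| Item | Measured (mm) | Offset from target centre |
|---|---|---|
| Bowl | (541, -89.5) | about 2 mm from the round coaster's centre (541, -91) |
| Jar | (541, 63.7) | about 2 mm from the square coaster's centre (542, 62.5) |
| Clipper | (418.6, -346.5) | about 2 mm from its bay's centre |
| File | (499.2, -347.9) | about 1 mm from its bay's centre |

- **Upright and flat:** The bowl and jar look upright on their coasters. Both tools lie flat and straight across their bays.
- **Comb and brush:** Neither shows any visible change from the first picture.
- **Robot:** It stands clear with the gripper open.

**What disagreed:**
- **File grasp:** On the first try a finger touched down about 4 mm too high, because it met the edge of the square coaster (about 13 N). I slid the file 13 mm back along the board and gripped it lower.
- **Jar position:** The side camera's depth average put the jar about 5 mm further along y than the top camera did. Its edges agreed with the top view to about 1 mm, so I used the top view.

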